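Sort the potting table

TASK

Clear up after the planting class: stand the two empty planting pots in the green seed tray and the two seed jars in the brown wicker basket, one to a bay (either bay), and stand the painted cup in the blue drip tray. Keep everything upright and set it down rather than dropping it, let go of it all, and leave the spray bottle and the white tub where they are.

Things in the scene. Friction and masses are not known exactly. Their poses are not given: they have to be found in the camera images.
- fibre_pot_mid (a point): Empty square planting pot of pressed brown fibre, open at the top, 52 x 52 mm and 60 mm high, straight sides, walls 4 mm, about 50 g. Loose; this point is at its centre, half-way up; z axis up. x and y axes are square to its sides.
- clay_pot_mid (a point): Empty round terracotta planting pot, open at the top, 60 mm high: rim band 56 mm across over the upper half (from 31 mm up), below it tapering to 42 mm at the foot, about 120 g. Loose; this point is at its centre, half-way up; z axis up.
- green_jar_mid (a point): Closed round seed jar, white with a green screw cap and green band, 42 mm across, 75 mm high, about 80 g. Loose; this point is at its centre, half-way up; z axis up.
- yellow_jar_mid (a point): Closed round seed jar, white with a yellow screw cap and yellow band, 42 mm across, 75 mm high, about 80 g. Loose; this point is at its centre, half-way up; z axis up.
- cup_mid (a point): White ceramic cup without a handle, with a blue painted band, 70 mm high, open at the top, 56 mm across from 25 mm up, narrowing to 46 mm at the foot, about 140 g. Loose; this point is at its centre, half-way up; z axis up.
- seed_tray: Low green plastic tray, fixed, 82 mm (its x) by 160 mm (its y), 25 mm high, walls and floor 4 mm thick. A divider as high as the walls parts it into two bays, each 74 x 74 mm inside, centred 39 mm to either side of the middle along its y. Origin: centre of its underside, on the table; z up.
- basket: Low brown wicker basket, fixed, 82 mm (its x) by 160 mm (its y) (plaited rods bulge some 5 mm more), 25 mm high, walls and floor 4 mm thick. A divider as high as the walls parts it into two bays, each 74 x 74 mm inside, centred 39 mm to either side of the middle along its y. Origin: centre of its underside, on the table; z up.
- drip_tray: Low blue plastic drip tray, fixed, 90 x 90 mm, 18 mm high, one bay 82 x 82 mm inside, walls and floor 4 mm thick. Origin: centre of its underside, on the table; z up.
- spray_bottle: Bystander: loose green spray bottle with white head, 58 mm across, 162 mm high. Origin: centre of its underside. To be left alone.
- tub: Bystander: loose open white plastic tub, 116 mm across at the rim, 110 mm high. Origin: centre of its underside. To be left alone.
Not all that is in view belongs to the job. Leave any black or red look-alike of the part that bears green_jar_mid alone. What is shaped like the part that bears cup_mid but black is not meant.

How it is judged:
By the outcome, as a careful person would: the job done as asked, in the order asked, and still so for the second after the job is handed in, with the robot touching nothing.
It also fails if it takes over 128 s, if anything falls off the work surface, if the arm or the gripper's body presses on something with over 40 N, if the wrist force passes 120 N, or if a joint passes its speed limit or range.

ROBOT

A 6-joint arm with a two-finger parallel gripper is mounted at the origin on the work surface. World frame = base frame: x ahead of the robot, y to its left, z up, the work surface at z = 0. Lengths are in m, angles in degrees, forces in N, time in s.
With the tool pointing down it reaches from about 0.25 to 0.725 m from the base axis. Payload 9.7 kg.
Tool frame: the origin (TCP) lies at the very end of the fingers, on their centre line; the grasp point (between the pads) lies 19 mm behind it (bot.pinch_z is the distance from the TCP to the grasp point, in m); x points along the fingers, z is the direction in which the jaws open and shut, and the axes are right-handed (so a half turn about x gives the same grasp; the last joint's range is limited). The gripper opens to 85 mm and grips with 20 to 120 N. Pads are 22 mm wide; open, the fingers measure 114 mm over their backs; the gripper's body (76 mm by 85 mm) begins 54 mm behind the grasp point. The pads swing forward as they close: fully open they stand 13 mm farther back than shut.
Start: joints at [-65.718, 4.979, 10.078, 95.1, 0, 90], TCP at [0.226, -0.501, 0.231] pointing down, gripper open.
Joint ranges: [-179.16, 179.16], [-48.56, 103.87], [-65.8, 70.77], [-126.05, 130.52], [-82.76, 87.17], [-180, 180]. Speed limits (degrees/s): [127.2, 127.2, 147.25, 180, 180, 180].

INTERFACE

Orientations are given as [roll, pitch, yaw] about the fixed x, y, z axes, in that order (R = Rz(yaw) Ry(pitch) Rx(roll)).
In Python, from workcell import bot gives the robot as it stands.
- The arm moves only by the tool play_rows, never from a script. Its argument "rows" is a list of rows, each a list of 3 entries, a list of its own where there are three numbers: the shift along the tool's x, y, z in cm, then the turn about the tool's x in degrees, then the finger opening in cm, from 0 to 8.54. A call has 1 to 12 rows; each row is the pose to reach, as a shift and turn from the pose commanded when the call began, along the tool's axes at that moment; what a row does not reach only later rows make up. A row lasts 1/12 s, in which the tool goes at most 41.7 mm and 7.16 degrees, less where a joint would pass 70% of its speed; a pose out of reach is approached as far as the arm can. A call with a gripper value outside its range is refused whole. The fingers move at their own pace and stop on an object; "squeeze" is the grip in N (left out, the last holds). Time passes only in rows, so rows that repeat a pose let the fingers close. It gives the time, the measured TCP pose, the force and the opening at its end, in the units of the state.
- bot.get_obs(): the state, without advancing time (a new reading comes with each control period).
- bot.camera(name): name is "scene" or "top" or "wrist"; returns (picture, depth): 400x640x3 uint8, blue, green, red; 400x640 float32, m along the optical axis (not along the pixel's ray), 0 where there is no reading.
- bot.camera_model(name): a dict with "fx", "fy", "cx", "cy" (pixels), "origin" and "attitude" of the camera in the world; the wrist camera has in their place "mount" (4x4, takes a point from camera to tool coordinates, whose origin is the TCP and whose axes are the tool frame's). Camera axes: x right, y down, z forward; pixel columns grow to the right and rows downward; lengths in m; the calibration is good to about 2 mm. A picture is of the moment at which its call begins: read the wrist's pose just before it. camera_model takes no time and is no camera call.
- bot.job_done(): hands the job in, once; it reports no verdict.
The state is a dict: "time": time; "q": joint angles; "qd": joint speeds; "joint_efforts": joint torques, N m; "ee_pos": TCP position; "tcp_rot": TCP orientation; "wrist_force": force on the tool from outside, world axes, zero at the start; "torque": the same for the moment, N m; "opening": finger opening in m.
Only numpy, scipy, OpenCV 4.12 (cv2) and the standard library are available. Lean on these libraries where they do the work, as an engineer would, in place of code of your own. Each camera call takes 0.05 s, during which the arm holds its last target.

## Working session

There is one attempt and no reset: what is moved stays moved. The work goes in short steps, Python scripts to look and compute and a tool call to move; the robot and the scene stay as the last step left them, time stands still between calls to the robot, and variables do not carry over. Pictures are saved under pics/ and viewed, and the job is handed in when it is done.

Besides the shell and the picture viewer there is one more tool, called after "Emit:" in YAML: its name, and indented under it one key for each argument. play_rows: Moves the arm, as the interface text tells. Its arguments: {"type":"object","properties":{"rows":{"type":"array"},"squeeze":{"type":"number"}},"required":["rows"]}

```bash
mkdir -p pics; ls; python3 - <<'E'
from workcell import bot
import cv2,numpy as np
print(bot.get_obs())
for n in ['scene','top','wrist']:
    p,d=bot.camera(n); cv2.imwrite(f'pics/{n}0.png',p); np.save(f'{n}0.npy',d)
    print(n,bot.camera_model(n))
print(bot.pinch_z)
E
```

```text
pics
{'time': 0.0, 'q': array([-6.57196188e+01,  5.00916967e+00,  1.00330093e+01,  9.51012161e+01,
        7.31273391e-04,  9.00003406e+01]), 'qd': array([-0.00783802,  0.0352546 , -0.05478871, -0.03766749, -0.03821553,
       -0.04655732]), 'joint_efforts': array([-2.11902698e-03, -5.20403802e+01,  4.64783335e+01,  1.71185372e-02,
       -1.11499257e-04, -6.74943621e-06]), 'ee_pos': array([ 0.22606053, -0.50111717,  0.23058867]), 'tcp_rot': array([179.45886302,  89.92262011, 113.73890312]), 'wrist_force': array([ 0.61464472,  0.40206779, -0.36850199]), 'torque': array([ 0.04053142, -0.02799065, -0.02263191]), 'opening': 0.08531866535145906}
scene {'fx': 505.8463811879536, 'fy': 505.8463811879536, 'cx': 320.0200145183654, 'cy': 193.89138461004873, 'origin': array([1.48635337, 0.35941452, 1.00619302]), 'attitude': array([-131.17685226,   -1.25940524,  109.54707631])}
top {'fx': 485.6389241924458, 'fy': 485.6389241924458, 'cx': 317.7494046327259, 'cy': 197.0795729952934, 'origin': array([ 0.17075879, -0.015235  ,  1.80256804]), 'attitude': array([-170.52114527,   -0.25779627,  -88.71198771])}
wrist {'fx': 330.9678195346049, 'fy': 330.9678195346049, 'cx': 322.3891941670341, 'cy': 193.35070071684507, 'mount': array([[-2.31276233e-04, -3.29298480e-01,  9.44225851e-01,
        -1.42834335e-01],
       [ 2.62151596e-04, -9.44225864e-01, -3.29298420e-01,
         8.55866650e-02],
       [ 9.99999939e-01,  1.71371415e-04,  3.04703123e-04,
        -8.92053718e-04],
       [ 0.00000000e+00,  0.00000000e+00,  0.00000000e+00,
         1.00000000e+00]])}
0.0187
```

View pics/scene0.png

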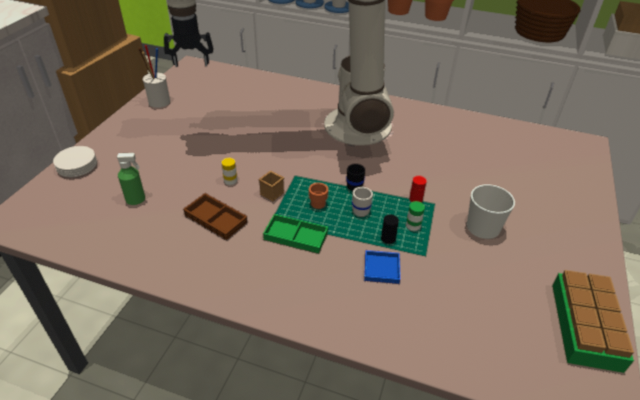

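View pics/top0.png

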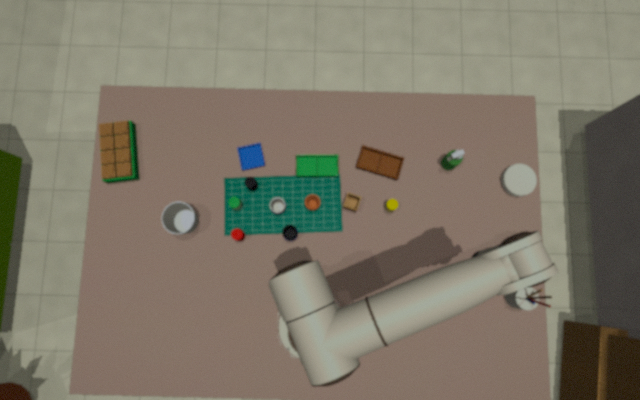

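View pics/wrist0.png

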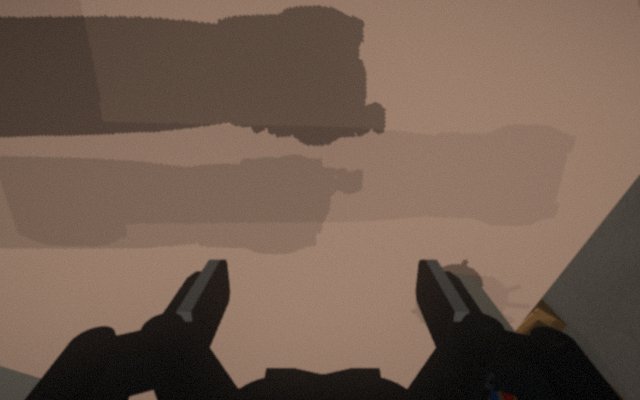

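```bash
cat > h.py <<'E'
import numpy as np,cv2
from scipy.spatial.transform import Rotation as R
from workcell import bot
def rot(a): return R.from_euler('xyz',a,degrees=True).as_matrix()
def cam(n,obs=None):
    m=bot.camera_model(n)
    if n=='wrist':
        T=np.eye(4);T[:3,:3]=rot(obs['tcp_rot']);T[:3,3]=obs['ee_pos'];T=T@m['mount']
        return m,T[:3,:3],T[:3,3]
    return m,rot(m['attitude']),np.array(m['origin'])
def ray(c,u,v,z):
    m,A,o=c
    u=np.asarray(u,float);v=np.asarray(v,float)
    d=np.stack([(u-m['cx'])/m['fx'],(v-m['cy'])/m['fy'],np.ones_like(u)],-1)@A.T
    return o+d*((z-o[2])/d[...,2])[...,None]
def cloud(c,dep):
    m,A,o=c
    v,u=np.mgrid[:dep.shape[0],:dep.shape[1]]
    p=np.stack([(u-m['cx'])/m['fx']*dep,(v-m['cy'])/m['fy']*dep,dep],-1)
    return p@A.T+o
def proj(c,P):
    m,A,o=c
    q=(np.asarray(P)-o)@A
    return np.stack([q[...,0]/q[...,2]*m['fx']+m['cx'],q[...,1]/q[...,2]*m['fy']+m['cy']],-1)
E
python3 - <<'E'
from h import *
for n,(x0,x1,y0,y1) in dict(scene=(170,450,140,290),top=(210,480,130,250)).items():
    p=cv2.imread(f'pics/{n}0.png'); d=np.load(f'{n}0.npy')
    cv2.imwrite(f'pics/{n}0c.png',cv2.resize(p[y0:y1,x0:x1],None,fx=2.85,fy=2.85,interpolation=cv2.INTER_CUBIC))
    c=cam(n); P=cloud(c,d)
    print(n,[ (k,np.round(P[v,u],3)) for k,(u,v) in (dict(table=(400,330),tr=(382,268)) if n=='scene' else dict(table=(420,220),green=(235,203),yellow=(392,205),cup=(278,205),clay=(313,202),fib=(351,202),red=(238,235),blk=(251,184),blkcup=(290,233))).items()])
E
```

```text
scene [('table', array([0.782, 0.329, 0.003])), ('tr', array([0.617, 0.244, 0.006]))]
top [('table', array([ 0.395, -0.402, -0.006])), ('green', array([0.431, 0.281, 0.071])), ('yellow', array([ 0.436, -0.284,  0.08 ])), ('cup', array([0.437, 0.131, 0.007])), ('clay', array([0.451, 0.001, 0.009])), ('fib', array([ 0.455, -0.142,  0.005])), ('red', array([0.316, 0.265, 0.071])), ('blk', array([0.502, 0.226, 0.075])), ('blkcup', array([0.334, 0.083, 0.006]))]
```

View pics/scene0c.png

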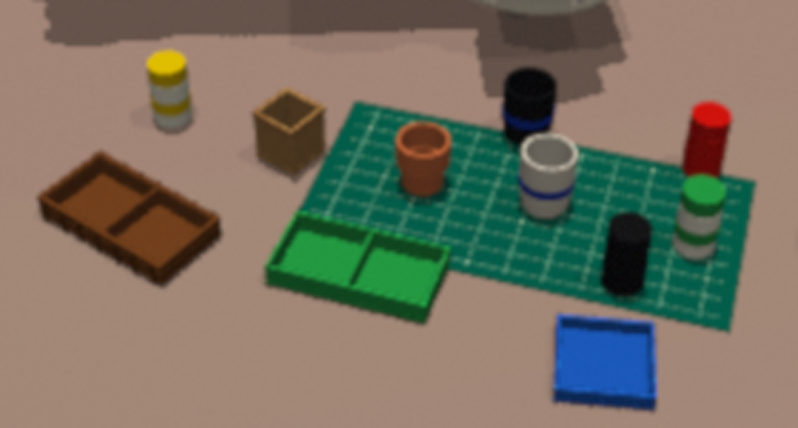

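View pics/top0c.png

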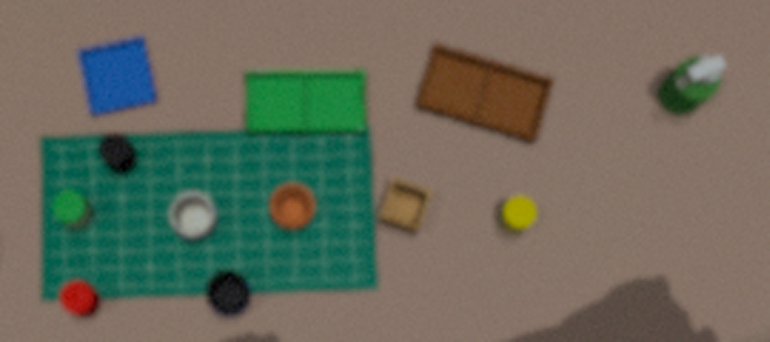

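```bash
python3 - <<'E'
from h import *
for n in ['top','scene']:
    p=cv2.imread(f'pics/{n}0.png'); d=np.load(f'{n}0.npy'); c=cam(n); P=cloud(c,d)
    hsv=cv2.cvtColor(p,cv2.COLOR_BGR2HSV)
    pts=dict(table=(420,220),green=(235,203),yellow=(392,205),cup=(278,207),cuprim=(270,205),clay=(313,202),clrim=(306,200),fib=(351,202),basket=(370,160),seed=(307,166),drip=(251,157)) if n=='top' else dict(table=(240,300),green=(417,208),yellow=(229,162),cup=(357,210),clay=(318,204),fib=(263,187),fib2=(280,190),fibtop=(271,180),basket=(205,212),seed=(283,232),drip=(382,268))
    print(n,{k:tuple(map(int,hsv[v,u])) for k,(u,v) in pts.items()})
E
```

```text
top {'table': (12, 59, 134), 'green': (71, 207, 138), 'yellow': (29, 255, 164), 'cup': (46, 17, 169), 'cuprim': (64, 30, 120), 'clay': (12, 177, 161), 'clrim': (12, 180, 123), 'fib': (17, 126, 152), 'basket': (14, 177, 108), 'seed': (71, 213, 138), 'drip': (107, 205, 157)}
scene {'table': (10, 67, 163), 'green': (68, 198, 151), 'yellow': (25, 255, 223), 'cup': (17, 20, 90), 'clay': (9, 179, 87), 'fib': (15, 148, 74), 'fib2': (15, 146, 70), 'fibtop': (16, 146, 70), 'basket': (12, 192, 114), 'seed': (68, 198, 153), 'drip': (108, 219, 185)}
```

```bash
python3 - <<'E'
from h import *
# name: (top roi x0,x1,y0,y1),(scene roi), hsv lo, hi, plane z
J={'yellow':((380,405,192,218),(215,245,155,172),(20,150,90),(35,255,255),.075),
'green':((222,250,192,216),(400,430,196,215),(60,150,60),(77,255,255),.075),
'clay':((298,328,190,216),(300,335,180,215),(4,120,50),(15,255,255),.06),
'cup':((264,292,192,218),(345,378,182,222),(0,0,70),(180,70,255),.07),
'fib':((338,362,190,216),(255,290,170,205),(11,95,30),(22,255,255),.06),
'basket':((350,410,140,185),(180,250,190,240),(5,110,20),(20,255,255),.025),
'seed':((290,345,150,182),(255,335,210,252),(60,150,40),(76,255,255),.025),
'drip':((235,268,140,174),(355,410,248,285),(100,120,40),(120,255,255),.018)}
for n,i in [('top',0),('scene',1)]:
    p=cv2.imread(f'pics/{n}0.png'); c=cam(n); hsv=cv2.cvtColor(p,cv2.COLOR_BGR2HSV); vis=p.copy()
    for k,j in J.items():
        x0,x1,y0,y1=j[i]
        m=np.zeros(p.shape[:2],np.uint8); m[y0:y1,x0:x1]=cv2.inRange(hsv[y0:y1,x0:x1],j[2],j[3])
        cs,_=cv2.findContours(m,cv2.RETR_EXTERNAL,cv2.CHAIN_APPROX_NONE); b=max(cs,key=cv2.contourArea)
        cv2.drawContours(vis,[b],-1,(255,0,255),1)
        h=cv2.convexHull(b)[:,0]
        q=ray(c,h[:,0],h[:,1],j[4])[:,:2]
        (cx,cy),(w,hh),a=cv2.minAreaRect((q*1000).astype(np.float32))
        (ex,ey),r=cv2.minEnclosingCircle((q*1000).astype(np.float32))
        M=cv2.moments(b); u=M['m10']/M['m00'];v=M['m01']/M['m00']
        print(n,k,'rect',np.round([cx,cy,w,hh,a],1),'cent',np.round(ray(c,u,v,j[4])[:2]*1000,1),'circ',np.round([ex,ey,r],1))
    x0,x1,y0,y1=(210,420,130,245) if i==0 else (170,450,140,290)
    cv2.imwrite(f'pics/{n}0m.png',cv2.resize(vis[y0:y1,x0:x1],None,fx=2.85,fy=2.85,interpolation=cv2.INTER_NEAREST))
E
```

```text
top yellow rect [ 438.5 -282.6   39.6   40.4   90. ] cent [ 439.2 -282.5] circ [ 439.3 -283.5   22.1]
top green rect [434.4 286.1  38.9  42.9  47.6] cent [435.1 285.1] circ [434.6 284.7  22.9]
top clay rect [443.3   3.9  51.5  50.9   1.3] cent [443.1   3.7] circ [442.9   3.2  27.3]
top cup rect [427.9 129.7  58.3  57.9   1.3] cent [428. 129.] circ [427.8 129.8  31.4]
top fib rect [ 447.7 -139.9   54.    59.5   72.6] cent [ 448.1 -139.9] circ [ 448.4 -139.6   35.2]
top basket rect [ 606.2 -245.7  164.6   90.5   73.8] cent [ 605.8 -245.7] circ [ 606.7 -245.7   90. ]
top seed rect [585.9 -12.7  76.9 153.7   1.4] cent [585.4 -10.3] circ [584.4 -12.1  84.3]
top drip rect [619.1 239.7  87.6  85.1  13.8] cent [618.9 239.7] circ [618.3 240.9  58.2]
scene yellow rect [ 444.4 -280.4   55.6   35.7   26.8] cent [ 444.5 -280.1] circ [ 444.4 -280.4   29.2]
scene green rect [436.9 288.   51.   41.   12. ] cent [436.5 287.4] circ [436.3 288.   27.9]
scene clay rect [466.7  13.9 107.3  52.   20.5] cent [464.7  12.4] circ [466.   14.5  54.3]
scene cup rect [422.2 134.   65.2 122.5  87.3] cent [427.3 136.7] circ [422.4 143.6  62. ]
scene fib rect [ 473.8 -129.   139.    70.3   22.7] cent [ 474.9 -127.2] circ [ 473.6 -128.6   69.6]
scene basket rect [ 611.1 -240.5  182.3  103.1   73.8] cent [ 613.5 -237.6] circ [ 611.5 -241.4  102.4]
scene seed rect [592.9  -4.9 102.3 161.1   2.1] cent [595.   -3.9] circ [592.5  -5.   91.7]
scene drip rect [622.2 244.2 100.7  88.5  14.7] cent [623.6 244.3] circ [620.6 243.5  64.2]
```

```bash
python3 - <<'E'
import cv2,numpy as np
a=cv2.imread('pics/top0m.png');b=cv2.imread('pics/scene0m.png')
a=cv2.resize(a,None,fx=.8,fy=.8); b=cv2.resize(b,None,fx=.78,fy=.78)
o=np.zeros((a.shape[0]+b.shape[0],max(a.shape[1],b.shape[1]),3),np.uint8)
o[:a.shape[0],:a.shape[1]]=a;o[a.shape[0]:,:b.shape[1]]=b;print(o.shape);cv2.imwrite('pics/m0.png',o)
E
```

```text
(596, 622, 3)
```

View pics/m0.png

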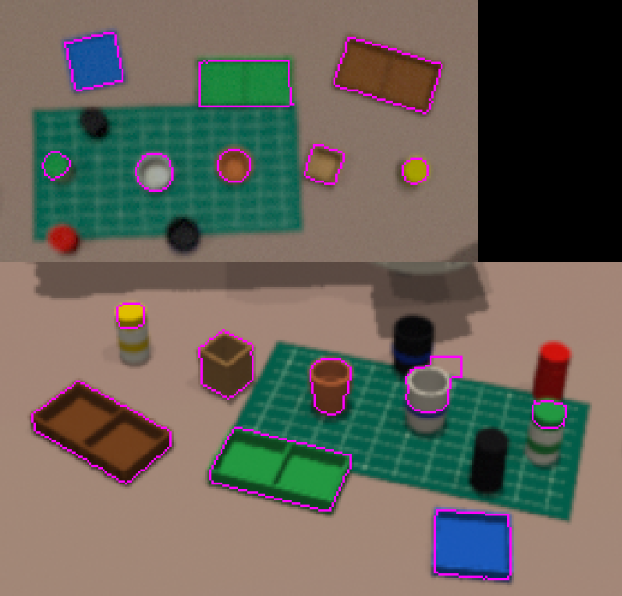

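```bash
cat >> h.py <<'E'
def axes(o):
    M=rot(o['tcp_rot']); return M[:,0],M[:,1],M[:,2]
def plan(x,y,z,jaw=None,o=None):
    """mm target TCP, jaw direction (deg, world, mod 180). prints shift cm in tool axes + turn"""
    o=o or bot.get_obs(); M=rot(o['tcp_rot'])
    s=M.T@(np.array([x,y,z])/1000-o['ee_pos'])*100
    a=np.degrees(np.arctan2(M[1,2],M[0,2]))
    print('t %.2f tcp'%o['time'],np.round(o['ee_pos']*1000,1),'jaw %.1f'%a,'xaxis',np.round(M[:,0],3),'open %.4f'%o['opening'],'F',np.round(o['wrist_force'],1),'q',np.round(o['q'],1))
    print('shift',np.round(s,2),end=' ')
    if jaw is not None:
        q1n=np.degrees(np.arctan2(y,x))
        for k in(-1,0,1,2):
            # turn + about tool x (down) lowers world yaw
            tn=a-(jaw+180*k)
            while tn>180: tn-=360
            while tn<-180: tn+=360
            print('turn %.1f'%tn,end=' | ')
    print()
E
python3 - <<'E'
from h import *
o=bot.get_obs(); print(np.round(rot(o['tcp_rot']),3))
c=cam('top'); print('tub rim',ray(c,179,218,.11),'bottle',ray(c,450,163,.0))
plan(448,-140,200,72.6)
plan(448,-140,200,-17.4)
E
```

```text
[[-0.     0.912  0.411]
 [ 0.001  0.411 -0.912]
 [-1.    -0.    -0.001]]
tub rim [0.36786935 0.46785072 0.11      ] bottle [ 0.61523938 -0.51770113  0.        ]
t 0.15 tcp [ 226.1 -501.2  230.8] jaw -65.7 xaxis [-0.     0.001 -1.   ] open 0.0857 F [-0.1 -0.  -0.7] q [-65.7   5.   10.   95.1  -0.   90. ]
shift [  3.1   35.08 -23.8 ] turn 41.7 | turn -138.3 | turn 41.7 | turn -138.3 | 
t 0.15 tcp [ 226.1 -501.2  230.8] jaw -65.7 xaxis [-0.     0.001 -1.   ] open 0.0857 F [-0.1 -0.  -0.7] q [-65.7   5.   10.   95.1  -0.   90. ]
shift [  3.1   35.08 -23.8 ] turn 131.7 | turn -48.3 | turn 131.7 | turn -48.3 |
```

Emit:
play_rows:
  rows:
    - [[0.3, 3, -2], -5, 8.5]
    - [[3.1, 35.1, -23.8], -48.3, 8.5]
    - [[3.1, 35.1, -23.8], -48.3, 8.5]
    - [[3.1, 35.1, -23.8], -48.3, 8.5]
    - [[3.1, 35.1, -23.8], -48.3, 8.5]
    - [[3.1, 35.1, -23.8], -48.3, 8.5]
    - [[3.1, 35.1, -23.8], -48.3, 8.5]
    - [[3.1, 35.1, -23.8], -48.3, 8.5]
    - [[3.1, 35.1, -23.8], -48.3, 8.5]
    - [[3.1, 35.1, -23.8], -48.3, 8.5]
    - [[3.1, 35.1, -23.8], -48.3, 8.5]
    - [[3.1, 35.1, -23.8], -48.3, 8.5]
  squeeze: 30

```text
time: 1.15
ee_pos: [0.4494, -0.1372, 0.1995]
tcp_rot: [151.9, 89.9, 134.7]
wrist_force: [-0.1, -0.3, -0.5]
opening: 0.085
```

Emit:
play_rows:
  rows:
    - [[0, 0, 0], 0, 8.5]
    - [[0, 0, 0], 0, 8.5]
    - [[0, 0, 0], 0, 8.5]

```text
time: 1.4
ee_pos: [0.4478, -0.1409, 0.2004]
tcp_rot: [-68.7, 90.0, -86.2]
wrist_force: [0.0, -0.3, 0.1]
opening: 0.0852
```

```bash
python3 - <<'E'
from h import *
o=bot.get_obs(); p,d=bot.camera('wrist'); cv2.imwrite('pics/w1.png',p); np.save('w1.npy',d); np.save('w1o.npy',o,allow_pickle=True)
plan(448,-140,200,-17.4)
E
```

```text
t 1.45 tcp [ 447.8 -141.   200.4] jaw -17.5 xaxis [ 0. -0. -1.] open 0.0848 F [ 0.5 -0.7  0.3] q [-17.5  -6.6  -4.8  91.8  -0.   90. ]
shift [ 0.04  0.1  -0.01] turn 179.9 | turn -0.1 | turn 179.9 | turn -0.1 |
```

View pics/w1.png

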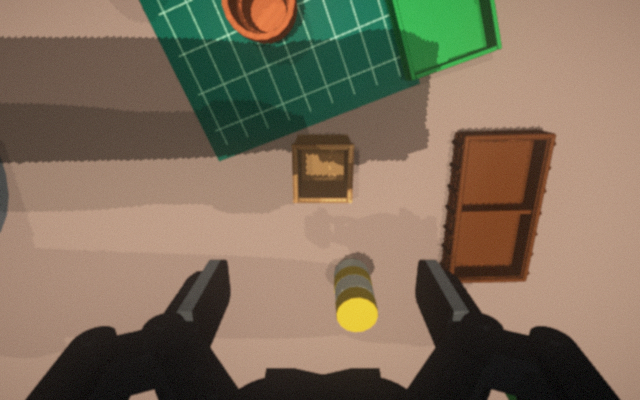

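```bash
cat > m.py <<'E'
from h import *
def blob(n,c,p,roi,lo,hi,z,erode=0):
    x0,x1,y0,y1=roi; hsv=cv2.cvtColor(p,cv2.COLOR_BGR2HSV)
    m=np.zeros(p.shape[:2],np.uint8); m[y0:y1,x0:x1]=cv2.inRange(hsv[y0:y1,x0:x1],lo,hi)
    m=cv2.morphologyEx(m,cv2.MORPH_OPEN,np.ones((3,3),np.uint8))
    cs,_=cv2.findContours(m,cv2.RETR_EXTERNAL,cv2.CHAIN_APPROX_NONE); b=max(cs,key=cv2.contourArea)
    h=cv2.convexHull(b)[:,0]; q=(ray(c,h[:,0],h[:,1],z)[:,:2]*1000).astype(np.float32)
    (cx,cy),(w,hh),a=cv2.minAreaRect(q); (ex,ey),r=cv2.minEnclosingCircle(q)
    print(n,'rect',np.round([cx,cy,w,hh,a],1),'circ',np.round([ex,ey,r],1)); return b
E
python3 - <<'E'
from m import *
o=np.load('w1o.npy',allow_pickle=True).item(); c=cam('wrist',o); p=cv2.imread('pics/w1.png')
print(c[2],proj(c,[.448,-.14,.06]),proj(c,[.439,-.283,.075]))
v=p.copy()
for a in [('fib',c,p,(285,365,130,212),(11,95,20),(24,255,255),.06),
 ('yel',c,p,(320,390,296,340),(20,150,90),(35,255,255),.075),
 ('bask',c,p,(440,570,120,290),(4,120,20),(16,255,255),.025),
 ('clay',c,p,(215,305,0,48),(4,120,30),(15,255,255),.06)]:
    cv2.drawContours(v,[blob(*a)],-1,(255,0,255),1)
for P in [[.448,-.14,.06],[.439,-.283,.075],[.448,-.14,.2]]: cv2.circle(v,tuple(int(t) for t in proj(c,P)),3,(255,0,0),-1)
cv2.imwrite('pics/w1m.png',v)
E
```

```text
[ 0.47359347 -0.05880939  0.34319318] [322.37947708 178.85562015] [357.15757918 318.1454365 ]
fib rect [ 450.7 -132.    63.    54.9   72.3] circ [ 449.7 -133.6   39.1]
yel rect [ 440.2 -278.    41.7   39.7   72.5] circ [ 438.5 -275.1   24.2]
bask rect [ 603.5 -238.1  168.5   96.8   74. ] circ [ 603.2 -237.9   95.8]
clay rect [440.1  -5.4  28.9  55.9  72.5] circ [443.2   4.1  28. ]
```

View pics/w1m.png

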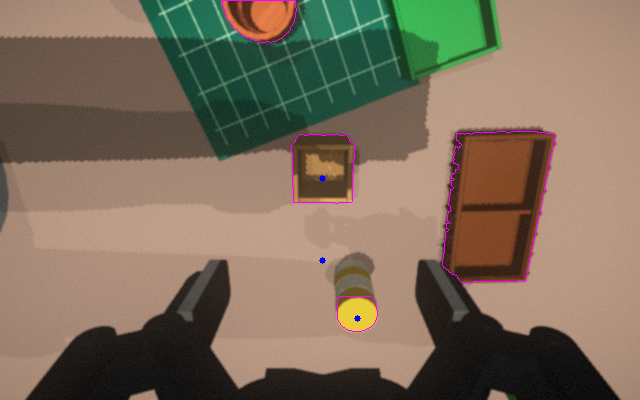

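```bash
python3 - <<'E'
from m import *
o=np.load('w1o.npy',allow_pickle=True).item(); c=cam('wrist',o)
P=ray(c,[293,354,352.5,294],[143,143,203,203],.06)*1000; print(P.round(1),P.mean(0).round(1),np.linalg.norm(P[0]-P[1]),np.linalg.norm(P[1]-P[2]))
print(ray(c,[357],[315],.075)*1000)
B=ray(c,[460,554,528,452],[131,132,280,280],.025)*1000;print(B.round(1),B.mean(0).round(1),np.linalg.norm(B[0]-B[1]),np.linalg.norm(B[1]-B[2]))
plan(449,-136,28,-17.4)
E
```

```text
[[ 433.6 -101.7   60. ]
 [ 483.6 -117.5   60. ]
 [ 467.4 -170.3   60. ]
 [ 416.3 -154.2   60. ]] [ 450.2 -135.9   60. ] 52.49489890995575 55.25158378555249
[[ 439.86189706 -279.31153457   75.        ]]
[[ 584.6 -144.    25. ]
 [ 670.2 -172.    25. ]
 [ 629.1 -332.    25. ]
 [ 547.9 -306.4   25. ]] [ 607.9 -238.6   25. ] 90.0315937625682 165.22878070281456
t 1.45 tcp [ 447.8 -141.   200.4] jaw -17.5 xaxis [ 0. -0. -1.] open 0.0848 F [ 0.5 -0.7  0.3] q [-17.5  -6.6  -4.8  91.8  -0.   90. ]
shift [17.24  0.51 -0.04] turn 179.9 | turn -0.1 | turn 179.9 | turn -0.1 |
```

Emit:
play_rows:
  rows:
    - [[2, 0.4, 0], 0, 8.5]
    - [[5.5, 0.4, 0], 0, 8.5]
    - [[9.5, 0.4, 0], 0, 8.5]
    - [[13.5, 0.4, 0], 0, 8.5]
    - [[16, 0.4, 0], 0, 8.5]
    - [[17.2, 0.4, 0], 0, 8.5]
    - [[17.2, 0.4, 0], 0, 8.5]
    - [[17.2, 0.4, 0], 0, 6]
    - [[17.2, 0.4, 0], 0, 4.5]
    - [[17.2, 0.4, 0], 0, 4]
    - [[17.2, 0.4, 0], 0, 4]
    - [[17.2, 0.4, 0], 0, 4]
  squeeze: 25

```text
time: 2.45
ee_pos: [0.4508, -0.1368, 0.0305]
tcp_rot: [-4.3, 89.8, -21.7]
wrist_force: [-0.6, -1.0, 6.6]
opening: 0.0513
```

Emit:
play_rows:
  rows:
    - [[0, 0, 0], 0, 4]
    - [[0, 0, 0], 0, 4]
    - [[0, 0, 0], 0, 4]

```text
time: 2.7
ee_pos: [0.4508, -0.1368, 0.0305]
tcp_rot: [-5.3, 89.8, -22.7]
wrist_force: [0.0, -0.5, 6.3]
opening: 0.0515
```

```bash
python3 - <<'E'
from h import *
plan(449.5,-137,150,-17.4)
E
```

```text
t 2.70 tcp [ 450.8 -136.8   30.5] jaw -17.4 xaxis [ 0.003 -0.001 -1.   ] open 0.0515 F [ 0.  -0.5  6.3] q [-16.9  -5.  -22.2  72.6  -0.   90.6]
shift [-11.95  -0.06  -0.07] turn 180.0 | turn -0.0 | turn 180.0 | turn -0.0 |
```

Emit:
play_rows:
  rows:
    - [[-1, 0, 0], 0, 4]
    - [[-3, 0, 0], 0, 4]
    - [[-6, 0, 0], 0, 4]
    - [[-9, 0, 0], 0, 4]
    - [[-11, 0, 0], 0, 4]
    - [[-12, 0, 0], 0, 4]
    - [[-12, 0, 0], 0, 4]

```text
time: 3.28
ee_pos: [0.4506, -0.1365, 0.1513]
tcp_rot: [1.1, 89.7, -16.3]
wrist_force: [-0.2, -0.1, -1.2]
opening: 0.0518
```

```bash
python3 - <<'E'
from h import *
plan(587,-51,150,1.4)
E
```

```text
t 3.28 tcp [ 450.6 -136.5  151.3] jaw -17.4 xaxis [ 0.004 -0.001 -1.   ] open 0.0518 F [-0.2 -0.1 -1.2] q [-16.9  -7.  -10.6  86.2   0.   90.6]
shift [ 0.18 12.24 10.45] turn 161.2 | turn -18.8 | turn 161.2 | turn -18.8 |
```

Emit:
play_rows:
  rows:
    - [[0, 1, 0.8], -3, 4]
    - [[0, 3, 2.5], -7, 4]
    - [[0, 5.5, 4.7], -12, 4]
    - [[0, 8.2, 7], -16, 4]
    - [[0, 10.5, 9], -18, 4]
    - [[0, 11.8, 10.1], -18.8, 4]
    - [[0, 12.2, 10.4], -18.8, 4]
    - [[0, 12.2, 10.4], -18.8, 4]
    - [[0, 12.2, 10.4], -18.8, 4]

```text
time: 4.03
ee_pos: [0.5843, -0.0512, 0.1473]
tcp_rot: [179.3, 89.9, -179.4]
wrist_force: [-0.1, -0.1, -0.6]
opening: 0.0518
```

```bash
python3 - <<'E'
from h import *
o=bot.get_obs(); p,d=bot.camera('wrist'); cv2.imwrite('pics/w2.png',p); np.save('w2.npy',d); np.save('w2o.npy',o,allow_pickle=True)
plan(587,-51,35,1.4)
E
```

```text
t 4.08 tcp [584.2 -51.5 147.8] jaw 1.3 xaxis [-0.001 -0.    -1.   ] open 0.0515 F [-0.3  0.  -0.5] q [-5.   9.2  5.4 86.4 -0.  83.6]
shift [11.28  0.05  0.3 ] turn 179.9 | turn -0.1 | turn 179.9 | turn -0.1 |
```

View pics/w2.png

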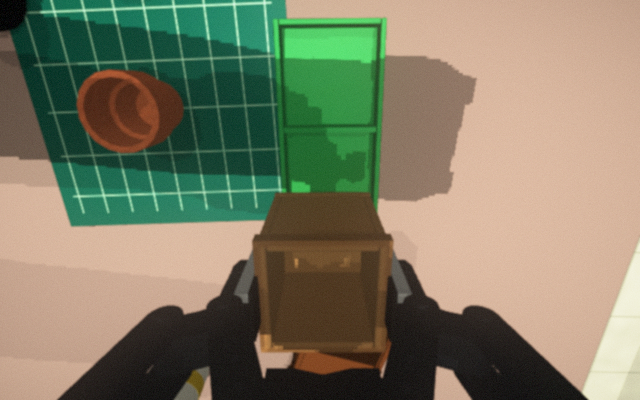

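```bash
python3 - <<'E'
from m import *
o=np.load('w2o.npy',allow_pickle=True).item(); c=cam('wrist',o)
P=ray(c,[275,386,386,275],[18,18,18,18],.025)*1000; print(P[:2].round(1),np.linalg.norm(P[0]-P[1]))
D=ray(c,[280,381,330.5],[129,129,129],.025)*1000; print('div',D.round(1))
L=ray(c,[275,283.5],[18,180],.025)*1000; print('left edge dir',np.degrees(np.arctan2(*(L[0]-L[1])[:2])))
L=ray(c,[386,378],[18,190],.025)*1000; print('right edge dir',np.degrees(np.arctan2(*(L[0]-L[1])[:2])))
print('clay rim',ray(c,118,110,.06)*1000)
# pot top rim centre
zt=.1478+.0295
print('pot rim',ray(c,[254,391,388,262],[237,237,352,350],zt)*1000)
E
python3 - <<'E'
import cv2
p=cv2.imread('pics/w2.png'); cv2.imwrite('pics/w2c.png',cv2.resize(p[0:230,250:410],None,fx=2.6,fy=2.6,interpolation=cv2.INTER_CUBIC))
E
```

```text
[[547.3  74.5  25. ]
 [626.7  76.4  25. ]] 79.49036941619472
div [[549.4  -4.3  25. ]
 [629.6  -2.4  25. ]
 [589.5  -3.3  25. ]]
left edge dir -2.03998885250036
right edge dir -2.0224533319081397
clay rim [444.20939923  10.9633546   60.        ]
pot rim [[557.97372415 -22.67497259 177.3       ]
 [609.82344159 -21.37004303 177.3       ]
 [613.62866083 -76.62350749 177.3       ]
 [559.0478133  -76.95520433 177.3       ]]
```

View pics/w2c.png

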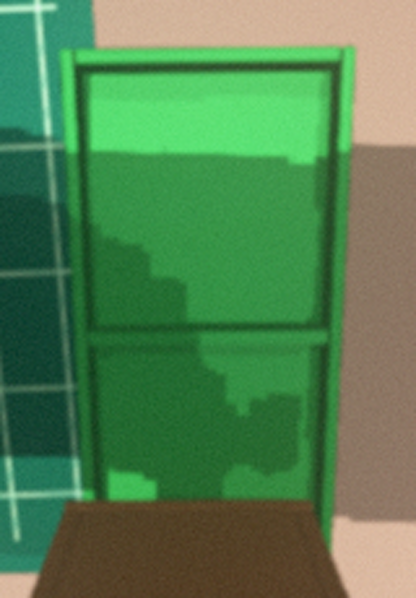

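```bash
python3 - <<'E'
from h import *
p=cv2.imread('pics/scene0.png'); cv2.imwrite('pics/s0seed.png',cv2.resize(p[205:255,255:340],None,fx=9,fy=9,interpolation=cv2.INTER_CUBIC))
p=cv2.imread('pics/top0.png'); cv2.imwrite('pics/t0seed.png',cv2.resize(p[145:190,285:350],None,fx=10,fy=10,interpolation=cv2.INTER_CUBIC))
d=np.load('w2.npy'); o=np.load('w2o.npy',allow_pickle=True).item(); P=cloud(cam('wrist',o),d)*1000
for u,v in [(330,129),(330,18),(330,19),(278,100),(383,100),(330,80),(450,300),(520,100),(118,70)]: print(u,v,P[v,u].round(1))
E
```

```text
330 129 [589.2  -3.8  21.6]
330 18 [586.6  75.4  25.4]
330 19 [586.7  74.8  25.1]
278 100 [548.2  17.9  24.7]
383 100 [633.5  18.5   1.3]
330 80 [588.4  33.4   4.2]
450 300 [ 720.7 -181.1   -0. ]
520 100 [750.1  21.2  -1.4]
118 70 [445.8  36.5  55. ]
```

View pics/s0seed.png

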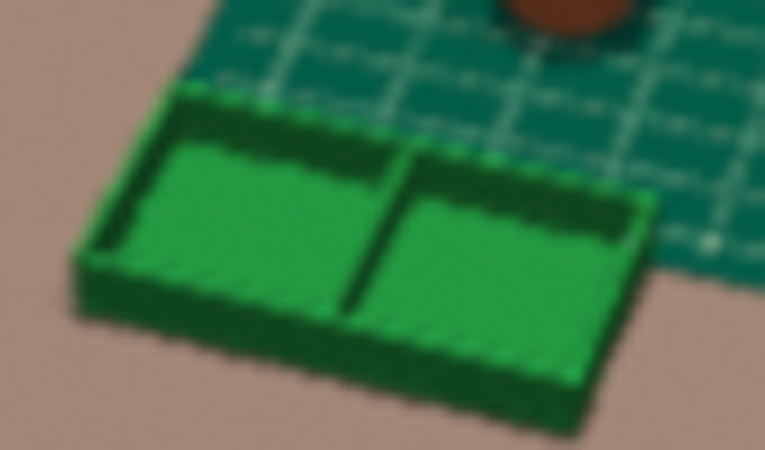

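View pics/t0seed.png

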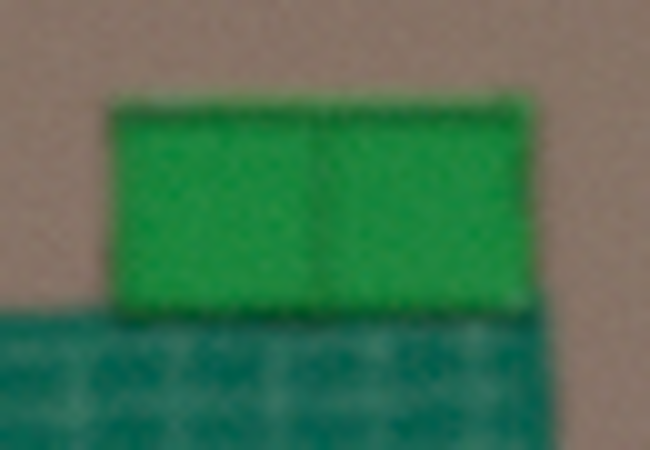

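```bash
python3 - <<'E'
from h import *
c=cam('scene'); q=np.array([(175,85),(655,192),(582,380),(78,255)],float); q=(q+.5)/9-.5+[255,205]
P=ray(c,q[:,0],q[:,1],.025)*1000; print(P.round(1)[:,:2],P.mean(0).round(1),[round(np.linalg.norm(P[i]-P[(i+1)%4]),1) for i in range(4)])
c=cam('top'); q=np.array([(110,95),(535,95),(540,312),(112,312)],float); q=(q+.5)/10-.5+[285,145]
P=ray(c,q[:,0],q[:,1],.025)*1000; print(P.round(1)[:,:2],P.mean(0).round(1),[round(np.linalg.norm(P[i]-P[(i+1)%4]),1) for i in range(4)])
E
```

```text
[[549.1 -87.8]
 [540.5  67.8]
 [621.8  73.1]
 [627.4 -85.4]] [584.7  -8.   25. ] [np.float64(155.8), np.float64(81.5), np.float64(158.6), np.float64(78.4)]
[[630.   70.7]
 [633.7 -89.3]
 [550.3 -92.5]
 [546.5  67.5]] [590.1 -10.9  25. ] [np.float64(160.1), np.float64(83.5), np.float64(160.0), np.float64(83.5)]
```

```bash
python3 - <<'E'
from h import *
plan(589,-47,62,2)
E
```

```text
t 4.08 tcp [584.2 -51.5 147.8] jaw 1.3 xaxis [-0.001 -0.    -1.   ] open 0.0515 F [-0.3  0.  -0.5] q [-5.   9.2  5.4 86.4 -0.  83.6]
shift [8.58 0.44 0.5 ] turn 179.3 | turn -0.7 | turn 179.3 | turn -0.7 |
```

Emit:
play_rows:
  rows:
    - [[1, 0.2, 0.2], -0.7, 4]
    - [[3, 0.4, 0.5], -0.7, 4]
    - [[5.5, 0.4, 0.5], -0.7, 4]
    - [[7.5, 0.4, 0.5], -0.7, 4]
    - [[8.5, 0.4, 0.5], -0.7, 4]
    - [[8.6, 0.4, 0.5], -0.7, 4]
    - [[8.6, 0.4, 0.5], -0.7, 4]

```text
time: 4.67
ee_pos: [0.5896, -0.0472, 0.0623]
tcp_rot: [174.3, 90.0, 176.4]
wrist_force: [0.4, 0.5, -0.5]
opening: 0.0514
```

```bash
python3 - <<'E'
from h import *
o=bot.get_obs(); p,d=bot.camera('wrist'); cv2.imwrite('pics/w3.png',p); np.save('w3.npy',d); np.save('w3o.npy',o,allow_pickle=True)
p,d=bot.camera('scene'); cv2.imwrite('pics/s3.png',cv2.resize(p[160:260,220:360],None,fx=5,fy=5,interpolation=cv2.INTER_CUBIC))
plan(589,-47,35,2)
E
```

```text
t 4.77 tcp [590.7 -47.1  63.8] jaw 2.1 xaxis [ 0.002 -0.    -1.   ] open 0.0517 F [0.7 0.5 0.7] q [-4.6 10.7 -2.1 77.1 -0.  83.4]
shift [ 2.88  0.02 -0.17] turn -179.9 | turn 0.1 | turn -179.9 | turn 0.1 |
```

View pics/w3.png

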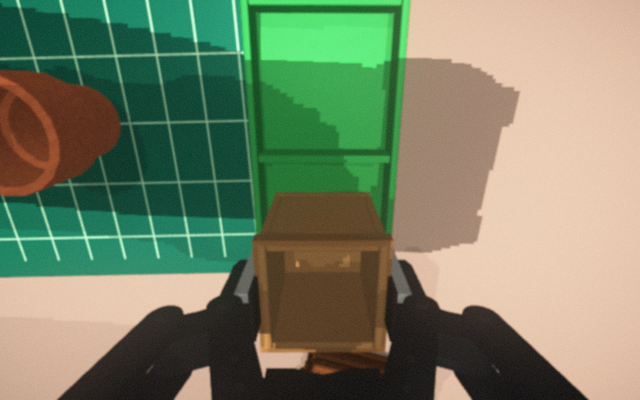

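View pics/s3.png

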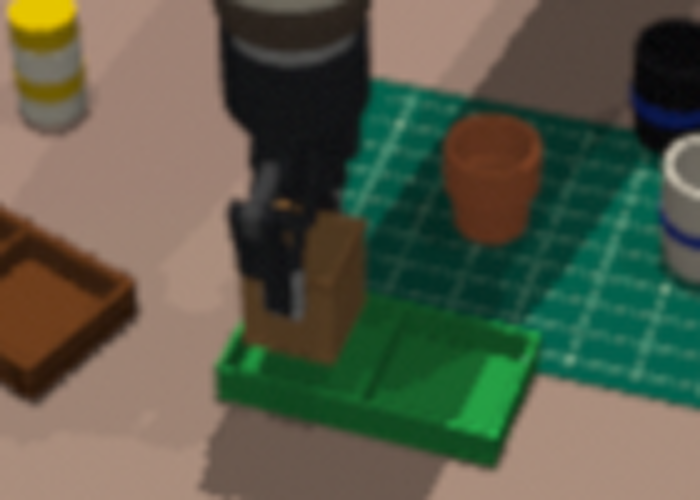

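```bash
python3 - <<'E'
from m import *
o=np.load('w3o.npy',allow_pickle=True).item(); c=cam('wrist',o)
print('base edge',(ray(c,[268,384,275,377],[235,235,194,194],.0338)*1000).round(1))
print('div',(ray(c,[252,394],[158,158],.025)*1000).round(1), 'edges at row 190',(ray(c,[253,395],[190,190],.025)*1000).round(1))
E
```

```text
base edge [[558.6 -47.3  33.8]
 [625.1 -44.9  33.8]
 [562.9 -22.2  33.8]
 [618.9 -20.2  33.8]]
div [[549.2  -4.6  25. ]
 [628.   -1.7  25. ]] edges at row 190 [[549.1 -23.4  25. ]
 [630.6 -20.4  25. ]]
```

Emit:
play_rows:
  rows:
    - [[0.5, 0.25, -0.1], 0, 4]
    - [[1.3, 0.25, -0.1], 0, 4]
    - [[2, 0.25, -0.1], 0, 4]
    - [[2.4, 0.25, -0.1], 0, 4]
    - [[2.7, 0.25, -0.1], 0, 4]
    - [[2.85, 0.25, -0.1], 0, 4]
    - [[2.9, 0.25, -0.1], 0, 4]
    - [[2.9, 0.25, -0.1], 0, 4]
    - [[2.9, 0.25, -0.1], 0, 4]

```text
time: 5.52
ee_pos: [0.5888, -0.0444, 0.0345]
tcp_rot: [-1.3, 90.0, 0.8]
wrist_force: [-5.5, 0.2, 10.3]
opening: 0.0516
```

```bash
python3 - <<'E'
from h import *
plan(589,-44,35,2)
E
```

```text
t 5.52 tcp [588.8 -44.4  34.5] jaw 2.1 xaxis [ 0.  0. -1.] open 0.0516 F [-5.5  0.2 10.3] q [-4.3 11.2 -4.8 74.   0.  83.6]
shift [-0.05  0.03  0.02] turn -179.9 | turn 0.1 | turn -179.9 | turn 0.1 |
```

Emit:
play_rows:
  rows:
    - [[0, 0, 0], 0, 5.5]
    - [[0, 0, 0], 0, 6]
    - [[0, 0, 0], 0, 7]
    - [[0, 0, 0], 0, 8.2]
    - [[0, 0, 0], 0, 8.2]
    - [[-1, 0, 0], 0, 8.2]
    - [[-4, 0, 0], 0, 8.2]
    - [[-8, 0, 0], 0, 8.2]
    - [[-12, 0, 0], 0, 8.2]
    - [[-14, 0, 0], 0, 8.2]
    - [[-14, 0, 0], 0, 8.2]

```text
time: 6.43
ee_pos: [0.5909, -0.0445, 0.1802]
tcp_rot: [-6.5, 89.5, -4.4]
wrist_force: [0.6, 0.6, 0.0]
opening: 0.0821
```

```bash
python3 - <<'E'
from h import *
plan(443,5,160,0)
E
```

```text
t 6.43 tcp [590.9 -44.5 180.2] jaw 2.1 xaxis [ 0.009 -0.001 -1.   ] open 0.0821 F [0.6 0.6 0. ] q [-4.3  9.6  9.5 89.4 -0.  83.6]
shift [  1.89   5.49 -14.62] turn -177.9 | turn 2.1 | turn -177.9 | turn 2.1 |
```

Emit:
play_rows:
  rows:
    - [[0.3, 1, -3], 1, 8.5]
    - [[1.5, 4, -7], 2, 8.5]
    - [[1.9, 5.5, -11], 2, 8.5]
    - [[1.9, 5.5, -14], 2, 8.5]
    - [[1.9, 5.5, -14.6], 2, 8.5]
    - [[1.9, 5.5, -14.6], 2, 8.5]
    - [[1.9, 5.5, -14.6], 2, 8.5]
    - [[1.9, 5.5, -14.6], 2, 8.5]

```text
time: 7.1
ee_pos: [0.4422, 0.0051, 0.1547]
tcp_rot: [-0.3, 89.9, -0.2]
wrist_force: [-0.5, 0.3, 0.5]
opening: 0.0846
```

```bash
python3 - <<'E'
from m import *
o=bot.get_obs(); p,d=bot.camera('wrist'); cv2.imwrite('pics/w4.png',p); np.save('w4.npy',d); np.save('w4o.npy',o,allow_pickle=True)
print(proj(cam('wrist',o),[.443,.005,.06]))
plan(443,5,28,0)
E
```

```text
[323.12225049 197.4723861 ]
t 7.15 tcp [442.2   5.1 154.4] jaw 0.1 xaxis [ 0. -0. -1.] open 0.0849 F [ 0.4 -0.2 -0.7] q [  0.7 -10.7 -13.5  87.2  -0.   90.6]
shift [ 1.264e+01 -1.000e-02  8.000e-02] turn -179.9 | turn 0.1 | turn -179.9 | turn 0.1 |
```

View pics/w4.png

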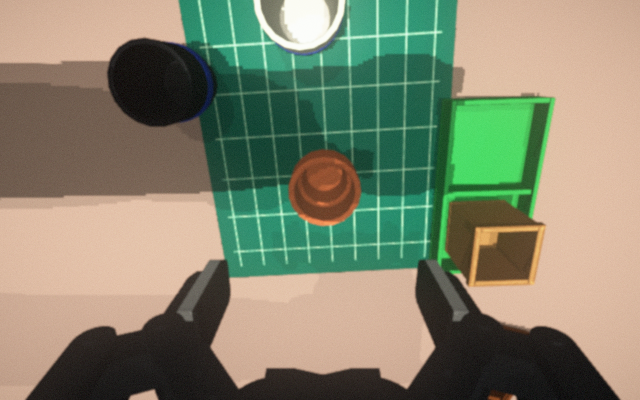

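```bash
python3 - <<'E'
from m import *
o=np.load('w4o.npy',allow_pickle=True).item(); c=cam('wrist',o); p=cv2.imread('pics/w4.png')
b=blob('clay',c,p,(280,370,140,235),(2,120,30),(15,255,255),.06)
print(cv2.boundingRect(b)); print((ray(c,[289,361,325,325],[188,188,151,225],.06)*1000).round(1))
print('fib rim',(ray(c,[472,544,533,472],[227,225,284,285],.064)*1000).round(1),'div',(ray(c,[489.],[191.],.025)*1000).round(1))
E
```

```text
clay rect [4.44e+02 1.23e+01 5.40e+01 5.89e+01 1.00e-01] circ [444.  12.  30.]
(289, 150, 72, 75)
[[417.2  12.6  60. ]
 [471.6  12.6  60. ]
 [444.3  41.   60. ]
 [444.5 -18.   60. ]]
fib rim [[558.4 -17.8  64. ]
 [613.9 -16.   64. ]
 [616.6 -69.4  64. ]
 [566.3 -70.4  64. ]] div [[587.5  -1.5  25. ]]
```

Emit:
play_rows:
  rows:
    - [[2, 0.4, 0.2], 0, 8.5]
    - [[5, 0.4, 0.2], 0, 8.5]
    - [[8.5, 0.4, 0.2], 0, 8.5]
    - [[11.5, 0.4, 0.2], 0, 8.5]
    - [[12.4, 0.4, 0.2], 0, 8.5]
    - [[12.5, 0.4, 0.2], 0, 8.5]
    - [[12.5, 0.4, 0.2], 0, 6.5]
    - [[12.5, 0.4, 0.2], 0, 5]
    - [[12.5, 0.4, 0.2], 0, 4.5]
    - [[12.5, 0.4, 0.2], 0, 4.5]
    - [[12.5, 0.4, 0.2], 0, 4.5]
    - [[12.5, 0.4, 0.2], 0, 4.5]
  squeeze: 30

```text
time: 8.15
ee_pos: [0.4445, 0.0093, 0.0316]
tcp_rot: [0.3, 89.8, 0.4]
wrist_force: [-1.4, -0.1, 5.0]
opening: 0.0538
```

Emit:
play_rows:
  rows:
    - [[0, 0, 0], 0, 4.5]
    - [[-0.5, 0, 0], 0, 4.5]
    - [[-2, 0, 0], 0, 4.5]
    - [[-5, 0, 0], 0, 4.5]
    - [[-8, 0, 0], 0, 4.5]
    - [[-10.5, 0, 0], 0, 4.5]
    - [[-11.5, 0, 0], 0, 4.5]
    - [[-11.5, 0, 0], 0, 4.5]

```text
time: 8.82
ee_pos: [0.4446, 0.0093, 0.1474]
tcp_rot: [0.9, 89.7, 1.0]
wrist_force: [0.8, 0.5, -1.5]
opening: 0.0537
```

```bash
python3 - <<'E'
from h import *
plan(587.5,33,140,2)
E
```

```text
t 8.82 tcp [444.6   9.3 147.4] jaw 0.1 xaxis [ 0.005  0.    -1.   ] open 0.0537 F [ 0.8  0.5 -1.5] q [  1.2 -10.6 -14.2  86.2  -0.   91.1]
shift [ 0.82  2.35 14.29] turn 178.1 | turn -1.9 | turn 178.1 | turn -1.9 |
```

Emit:
play_rows:
  rows:
    - [[0, 0.3, 1], -1, 4.5]
    - [[0.2, 0.8, 3.5], -1.9, 4.5]
    - [[0.4, 1.4, 7], -1.9, 4.5]
    - [[0.6, 1.9, 10.5], -1.9, 4.5]
    - [[0.8, 2.3, 13], -1.9, 4.5]
    - [[0.8, 2.35, 14.3], -1.9, 4.5]
    - [[0.8, 2.35, 14.3], -1.9, 4.5]
    - [[0.8, 2.35, 14.3], -1.9, 4.5]
    - [[0.8, 2.35, 14.3], -1.9, 4.5]

```text
time: 9.57
ee_pos: [0.5851, 0.033, 0.135]
tcp_rot: [-179.8, 89.9, -177.8]
wrist_force: [-1.0, -0.4, -0.5]
opening: 0.054
```

```bash
python3 - <<'E'
from h import *
o=bot.get_obs(); p,d=bot.camera('wrist'); cv2.imwrite('pics/w5.png',p); np.save('w5.npy',d); np.save('w5o.npy',o,allow_pickle=True)
p,d=bot.camera('scene'); cv2.imwrite('pics/s5.png',cv2.resize(p[130:260,220:380],None,fx=4,fy=4,interpolation=cv2.INTER_CUBIC))
plan(587.5,33,70,2)
E
```

```text
t 9.67 tcp [585.3  32.9 136.2] jaw 2.0 xaxis [-0. -0. -1.] open 0.0538 F [-0.3  0.1 -0.8] q [ 3.2  9.1  4.1 85.   0.  91.2]
shift [6.62 0.   0.23] turn 180.0 | turn -0.0 | turn 180.0 | turn -0.0 |
```

View pics/w5.png

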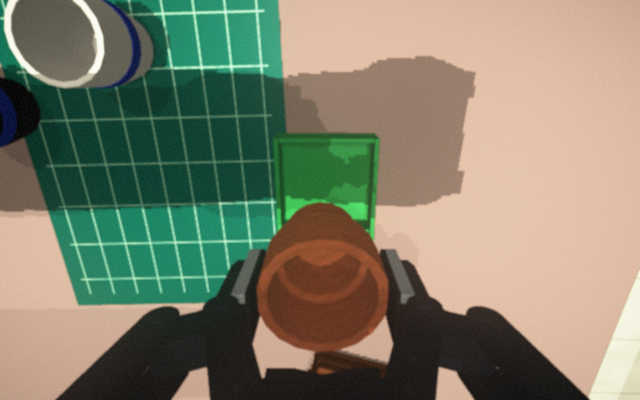

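View pics/s5.png

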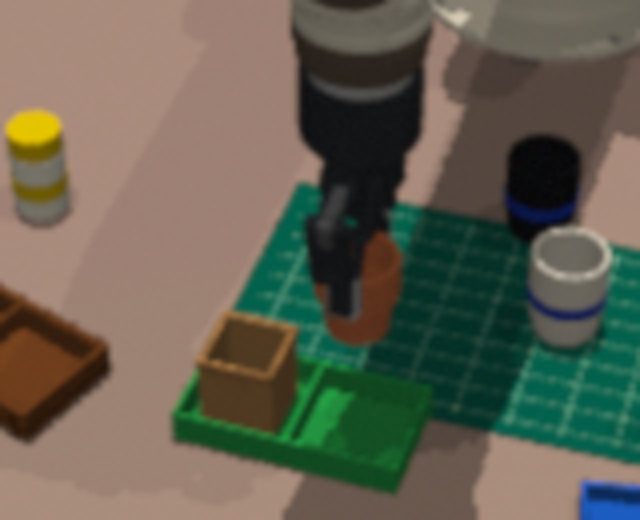

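```bash
python3 - <<'E'
from m import *
o=np.load('w5o.npy',allow_pickle=True).item(); c=cam('wrist',o)
print('tray end',(ray(c,[274,379,326.5],[135,135,135],.025)*1000).round(1))
print('rim',(ray(c,[258,388,323],[294,294,350],o['ee_pos'][2]+.0285)*1000).round(1))
print('foot',(ray(c,[321],[205],o['ee_pos'][2]-.0315)*1000).round(1))
E
```

```text
tray end [[546.6  76.6  25. ]
 [626.6  79.4  25. ]
 [586.6  78.   25. ]]
rim [[559.   34.5 163.5]
 [612.1  36.5 163.5]
 [586.6   6.5 163.5]]
foot [[583.8  51.2 103.5]]
```

Emit:
play_rows:
  rows:
    - [[1, 0.2, 0.2], 0, 4.5]
    - [[3, 0.2, 0.2], 0, 4.5]
    - [[5.5, 0.2, 0.2], 0, 4.5]
    - [[7.5, 0.2, 0.2], 0, 4.5]
    - [[8.8, 0.2, 0.2], 0, 4.5]
    - [[9.3, 0.2, 0.2], 0, 4.5]
    - [[9.6, 0.2, 0.2], 0, 4.5]
    - [[9.8, 0.2, 0.2], 0, 4.5]
    - [[10, 0.2, 0.2], 0, 4.5]
    - [[10, 0.2, 0.2], 0, 4.5]
    - [[10, 0.2, 0.2], 0, 4.5]

```text
time: 10.58
ee_pos: [0.5884, 0.0351, 0.0371]
tcp_rot: [1.3, 89.9, 3.3]
wrist_force: [-0.6, 0.5, -0.8]
opening: 0.054
```

```bash
python3 - <<'E'
from h import *
plan(587.5,35,35.6,2)
E
```

```text
t 10.58 tcp [588.4  35.1  37.1] jaw 2.0 xaxis [ 0.001  0.    -1.   ] open 0.0540 F [-0.6  0.5 -0.8] q [ 3.4 11.  -4.8 74.2 -0.  91.4]
shift [ 0.15 -0.   -0.1 ] turn 180.0 | turn -0.0 | turn 180.0 | turn -0.0 |
```

No contact yet; 1.5–2 mm further.

Emit:
play_rows:
  rows:
    - [[0.1, 0, 0], 0, 4.5]
    - [[0.18, 0, 0], 0, 4.5]
    - [[0.2, 0, 0], 0, 4.5]
    - [[0.2, 0, 0], 0, 4.5]

```text
time: 10.92
ee_pos: [0.5885, 0.0351, 0.0357]
tcp_rot: [1.5, 89.9, 3.5]
wrist_force: [-3.0, 0.2, 7.1]
opening: 0.0541
```

Emit:
play_rows:
  rows:
    - [[0, 0, 0], 0, 5.7]
    - [[0, 0, 0], 0, 6.2]
    - [[0, 0, 0], 0, 7]
    - [[0, 0, 0], 0, 8.2]
    - [[0, 0, 0], 0, 8.2]
    - [[-1, 0, 0], 0, 8.2]
    - [[-4, 0, 0], 0, 8.2]
    - [[-8, 0, 0], 0, 8.2]
    - [[-11, 0, 0], 0, 8.2]
    - [[-12.5, 0, 0], 0, 8.2]
    - [[-12.5, 0, 0], 0, 8.2]

```text
time: 11.83
ee_pos: [0.5897, 0.0352, 0.1647]
tcp_rot: [1.5, 89.6, 3.5]
wrist_force: [-0.2, -0.1, -0.2]
opening: 0.0818
```

```bash
python3 - <<'E'
from h import *
o=bot.get_obs(); p,d=bot.camera('wrist'); cv2.imwrite('pics/w6.png',p); np.save('w6o.npy',o,allow_pickle=True)
plan(436,288,190,35)
E
```

```text
t 11.88 tcp [589.   35.1 162.1] jaw 2.0 xaxis [ 0.004  0.    -1.   ] open 0.0820 F [ 0.2  0.3 -0.6] q [ 3.4  9.4  7.3 87.6  0.  91.4]
shift [ -2.85  25.8  -14.41] turn 147.0 | turn -33.0 | turn 147.0 | turn -33.0 |
```

View pics/w6.png

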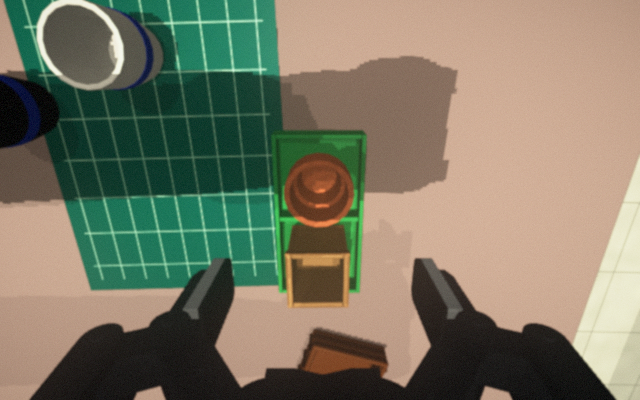

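```bash
python3 - <<'E'
from h import *
plan(440,-280,170,-16)
E
```

```text
t 11.88 tcp [589.   35.1 162.1] jaw 2.0 xaxis [ 0.004  0.    -1.   ] open 0.0820 F [ 0.2  0.3 -0.6] q [ 3.4  9.4  7.3 87.6  0.  91.4]
shift [ -0.86 -30.98 -15.98] turn -162.0 | turn 18.0 | turn -162.0 | turn 18.0 |
```

Emit:
play_rows:
  rows:
    - [[-0.9, -2.5, -1.2], 4, 8.2]
    - [[-0.9, -31, -16], 18, 8.2]
    - [[-0.9, -31, -16], 18, 8.2]
    - [[-0.9, -31, -16], 18, 8.2]
    - [[-0.9, -31, -16], 18, 8.2]
    - [[-0.9, -31, -16], 18, 8.2]
    - [[-0.9, -31, -16], 18, 8.2]
    - [[-0.9, -31, -16], 18, 8.2]
    - [[-0.9, -31, -16], 18, 8.2]
    - [[-0.9, -31, -16], 18, 8.2]
    - [[-0.9, -31, -16], 18, 8.2]
    - [[-0.9, -31, -16], 18, 8.2]

```text
time: 12.88
ee_pos: [0.4386, -0.2799, 0.1675]
tcp_rot: [151.1, 89.9, 135.0]
wrist_force: [1.4, 0.6, -0.1]
opening: 0.082
```

```bash
python3 - <<'E'
from m import *
o=bot.get_obs(); p,d=bot.camera('wrist'); cv2.imwrite('pics/w7.png',p); np.save('w7.npy',d); np.save('w7o.npy',o,allow_pickle=True)
c=cam('wrist',o); print(proj(c,[.44,-.28,.075]))
blob('yel',c,p,(240,400,120,300),(20,150,90),(35,255,255),.075)
plan(440,-280,38,-16)
E
```

```text
[324.48346549 198.02064276]
yel rect [ 440.4 -277.    43.9   39.5   74. ] circ [ 440.1 -277.1   22.3]
t 12.93 tcp [ 438.9 -279.5  167.7] jaw -16.0 xaxis [-0.001  0.001 -1.   ] open 0.0823 F [ 0.8  0.3 -0.3] q [-32.5   0.1  -2.   87.9   0.   73.5]
shift [12.97 -0.02  0.13] turn -180.0 | turn 0.0 | turn -180.0 | turn 0.0 |
```

View pics/w7.png

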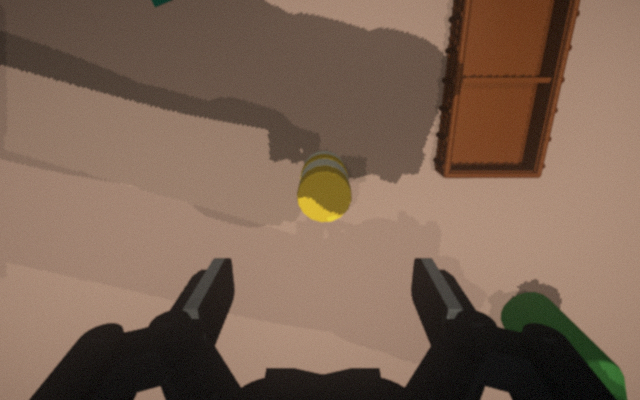

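```bash
python3 - <<'E'
from m import *
o=np.load('w7o.npy',allow_pickle=True).item(); c=cam('wrist',o)
print('end',(ray(c,[442,542],[174,174],.025)*1000).round(1)); print('div',(ray(c,[460,556],[78,80],.025)*1000).round(1))
d=np.load('w7.npy');P=cloud(c,d)*1000
for u,v in [(500,79),(490,173),(500,130),(448,100)]: print(P[v,u].round(1))
E
```

```text
end [[ 542.5 -304.6   25. ]
 [ 628.4 -329.2   25. ]]
div [[ 569.7 -228.    25. ]
 [ 644.7 -251.2   25. ]]
[ 602.4 -238.2   22. ]
[ 583.5 -315.1   25.8]
[ 605.8 -285.1    5.2]
[ 560.  -243.6   18. ]
```

Emit:
play_rows:
  rows:
    - [[2, 0.15, 0.1], 0, 8.2]
    - [[5, 0.15, 0.1], 0, 8.2]
    - [[9, 0.15, 0.1], 0, 8.2]
    - [[12, 0.15, 0.1], 0, 7.5]
    - [[13.4, 0.15, 0.1], 0, 6.5]
    - [[13.6, 0.15, 0.1], 0, 5.5]
    - [[13.6, 0.15, 0.1], 0, 4.5]
    - [[13.6, 0.15, 0.1], 0, 3.5]
    - [[13.6, 0.15, 0.1], 0, 3]
    - [[13.6, 0.15, 0.1], 0, 3]
    - [[13.6, 0.15, 0.1], 0, 3]
    - [[13.6, 0.15, 0.1], 0, 3]
  squeeze: 30

```text
time: 13.93
ee_pos: [0.4405, -0.2793, 0.0329]
tcp_rot: [-16.2, 89.9, -32.2]
wrist_force: [-0.3, 0.5, -0.5]
opening: 0.0412
```

Emit:
play_rows:
  rows:
    - [[0, 0, 0], 0, 3]
    - [[0, 0, 0], 0, 3]

```text
time: 14.1
ee_pos: [0.4403, -0.2793, 0.0326]
tcp_rot: [-11.1, 90.0, -27.1]
wrist_force: [-0.6, -0.4, 2.0]
opening: 0.0412
```

Emit:
play_rows:
  rows:
    - [[-0.5, 0, 0], 0, 3]
    - [[-2, 0, 0], 0, 3]
    - [[-5, 0, 0], 0, 3]
    - [[-8, 0, 0], 0, 3]
    - [[-9.5, 0, 0], 0, 3]
    - [[-10, 0, 0], 0, 3]
    - [[-10, 0, 0], 0, 3]

```text
time: 14.68
ee_pos: [0.4407, -0.2795, 0.1336]
tcp_rot: [-16.1, 89.9, -32.1]
wrist_force: [-0.1, -0.7, -0.9]
opening: 0.0415
```

```bash
python3 - <<'E'
from h import *
plan(596.5,-279,130,-16)
E
```

```text
t 14.68 tcp [ 440.7 -279.5  133.6] jaw -16.0 xaxis [ 0.002 -0.001 -1.   ] open 0.0415 F [-0.1 -0.7 -0.9] q [-32.4   0.2  -5.7  84.    0.   73.6]
shift [ 0.39  4.35 14.96] turn 180.0 | turn -0.0 | turn 180.0 | turn -0.0 |
```

Emit:
play_rows:
  rows:
    - [[0, 0.3, 1], 0, 3]
    - [[0, 1, 3.5], 0, 3]
    - [[0, 2, 7], 0, 3]
    - [[0, 3.1, 10.5], 0, 3]
    - [[0, 3.9, 13.2], 0, 3]
    - [[0, 4.3, 14.7], 0, 3]
    - [[0, 4.35, 15], 0, 3]
    - [[0, 4.35, 15], 0, 3]
    - [[0, 4.35, 15], 0, 3]

```text
time: 15.43
ee_pos: [0.5956, -0.2785, 0.1309]
tcp_rot: [173.4, 89.9, 157.3]
wrist_force: [-0.4, -0.4, -0.3]
opening: 0.0415
```

```bash
python3 - <<'E'
from h import *
o=bot.get_obs(); p,d=bot.camera('wrist'); cv2.imwrite('pics/w8.png',p); np.save('w8o.npy',o,allow_pickle=True)
plan(597,-278,36.6,-16)
E
```

```text
t 15.48 tcp [ 595.4 -278.7  131.5] jaw -16.0 xaxis [-0.001  0.001 -1.   ] open 0.0409 F [ 0.1 -0.1 -0.6] q [-25.1  19.2  15.6  86.6  -0.   81. ]
shift [9.49 0.1  0.15] turn 180.0 | turn -0.0 | turn 180.0 | turn -0.0 |
```

View pics/w8.png

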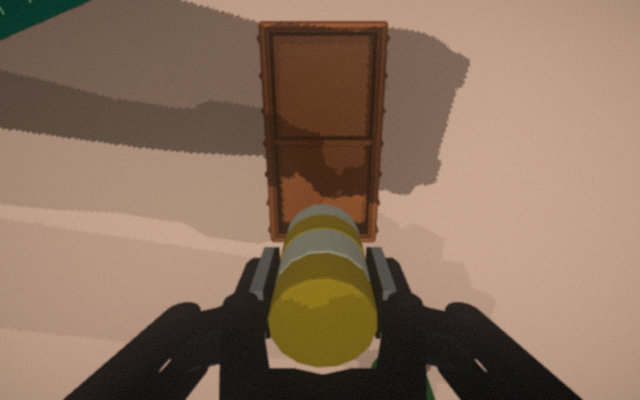

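```bash
python3 - <<'E'
from m import *
o=np.load('w8o.npy',allow_pickle=True).item(); c=cam('wrist',o)
print((ray(c,[266,382,323.5,272,377,324.5,323.5],[139,139,139,239,239,239,23],.025)*1000).round(1))
print('jar cap',(ray(c,[270,377],[315,315],o['ee_pos'][2]+.0424)*1000).round(1))
E
```

```text
[[ 566.2 -225.7   25. ]
 [ 650.1 -249.7   25. ]
 [ 607.8 -237.6   25. ]
 [ 543.4 -306.3   25. ]
 [ 627.8 -330.4   25. ]
 [ 585.6 -318.3   25. ]
 [ 629.3 -162.2   25. ]]
jar cap [[ 578.  -269.8  173.3]
 [ 615.9 -280.6  173.3]]
```

Emit:
play_rows:
  rows:
    - [[1, 0.2, 0.2], 0, 3]
    - [[3, 0.2, 0.2], 0, 3]
    - [[5.5, 0.2, 0.2], 0, 3]
    - [[7.5, 0.2, 0.2], 0, 3]
    - [[8.6, 0.2, 0.2], 0, 3]
    - [[9, 0.2, 0.2], 0, 3]
    - [[9.25, 0.2, 0.2], 0, 3]
    - [[9.4, 0.2, 0.2], 0, 3]
    - [[9.5, 0.2, 0.2], 0, 3]
    - [[9.5, 0.2, 0.2], 0, 3]
    - [[9.5, 0.2, 0.2], 0, 3]

```text
time: 16.4
ee_pos: [0.5993, -0.2775, 0.0382]
tcp_rot: [-9.3, 89.9, -25.4]
wrist_force: [0.0, -0.0, -0.3]
opening: 0.0415
```

Emit:
play_rows:
  rows:
    - [[0.1, 0, 0], 0, 3]
    - [[0.18, 0, 0], 0, 3]
    - [[0.22, 0, 0], 0, 3]
    - [[0.22, 0, 0], 0, 3]

```text
time: 16.73
ee_pos: [0.5992, -0.2775, 0.0367]
tcp_rot: [-11.4, 89.9, -27.5]
wrist_force: [-2.7, 0.6, 7.8]
opening: 0.0413
```

Seated on the floor (7.8 N). Release and rise.

Emit:
play_rows:
  rows:
    - [[0, 0, 0], 0, 4.5]
    - [[0, 0, 0], 0, 5]
    - [[0, 0, 0], 0, 6]
    - [[0, 0, 0], 0, 7]
    - [[0, 0, 0], 0, 7]
    - [[-1, 0, 0], 0, 7]
    - [[-4, 0, 0], 0, 7]
    - [[-8, 0, 0], 0, 7]
    - [[-11, 0, 0], 0, 7]
    - [[-13, 0, 0], 0, 7]
    - [[-13, 0, 0], 0, 7]

```text
time: 17.65
ee_pos: [0.6004, -0.278, 0.1718]
tcp_rot: [-8.9, 89.5, -24.9]
wrist_force: [0.8, -0.9, 1.3]
opening: 0.0697
```

```bash
python3 - <<'E'
from h import *
o=bot.get_obs(); p,d=bot.camera('wrist'); cv2.imwrite('pics/w9.png',p)
c=cam('top')
print('black jar',ray(c,251,184,.075),'red',ray(c,238,235,.075))
plan(436,288,190,45)
plan(520,5,180,20)
E
```

```text
black jar [0.50168928 0.22616694 0.075     ] red [0.31597703 0.26404159 0.075     ]
t 17.70 tcp [ 599.9 -277.8  168.8] jaw -16.0 xaxis [ 0.005 -0.002 -1.   ] open 0.0700 F [-0.2 -0.6 -0.2] q [-24.9  19.5  20.2  90.4  -0.   81.2]
shift [ -2.32  49.86 -31.36] turn 119.0 | turn -61.0 | turn 119.0 | turn -61.0 | 
t 17.70 tcp [ 599.9 -277.8  168.8] jaw -16.0 xaxis [ 0.005 -0.002 -1.   ] open 0.0700 F [-0.2 -0.6 -0.2] q [-24.9  19.5  20.2  90.4  -0.   81.2]
shift [ -1.22  24.98 -15.48] turn 144.0 | turn -36.0 | turn 144.0 | turn -36.0 |
```

View pics/w9.png

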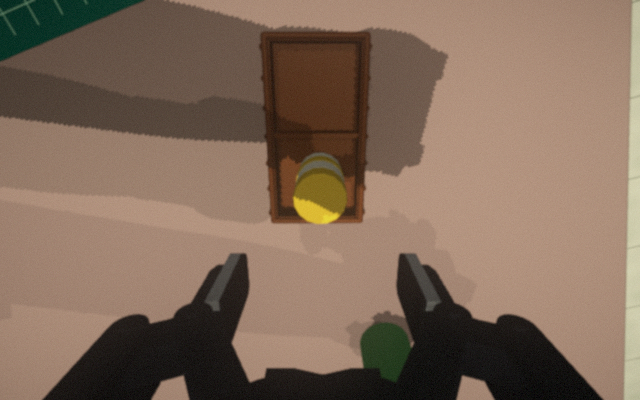

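Emit:
play_rows:
  rows:
    - [[-0.3, 2, -1.2], -3, 7]
    - [[-2.3, 49.9, -31.4], -61, 7]
    - [[-2.3, 49.9, -31.4], -61, 7]
    - [[-2.3, 49.9, -31.4], -61, 7]
    - [[-2.3, 49.9, -31.4], -61, 7]
    - [[-2.3, 49.9, -31.4], -61, 7]
    - [[-2.3, 49.9, -31.4], -61, 7]
    - [[-2.3, 49.9, -31.4], -61, 7]
    - [[-2.3, 49.9, -31.4], -61, 7]
    - [[-2.3, 49.9, -31.4], -61, 7]
    - [[-2.3, 49.9, -31.4], -61, 7]
    - [[-2.3, 49.9, -31.4], -61, 7]

```text
time: 18.7
ee_pos: [0.4635, 0.1866, 0.1837]
tcp_rot: [156.6, 89.9, -158.5]
wrist_force: [0.2, -0.9, -0.9]
opening: 0.0697
```

```bash
python3 - <<'E'
from h import *
plan(436,288,180,45)
E
```

```text
t 18.70 tcp [463.5 186.6 183.7] jaw 45.0 xaxis [-0.001 -0.    -1.   ] open 0.0697 F [ 0.2 -0.9 -0.9] q [21.9 -2.6 -2.9 89.7  0.  66.9]
shift [0.37 9.12 5.22] turn 180.0 | turn -0.0 | turn 180.0 | turn -0.0 |
```

Emit:
play_rows:
  rows:
    - [[0.3, 3, 1.7], 0, 7]
    - [[0.3, 6.5, 3.7], 0, 7]
    - [[0.3, 6.5, 3.7], 0, 7]
    - [[0.3, 6.5, 3.7], 0, 7]

```text
time: 19.03
ee_pos: [0.444, 0.2587, 0.1803]
tcp_rot: [165.9, 89.9, -148.9]
wrist_force: [0.6, -0.4, 0.4]
opening: 0.0698
```

```bash
python3 - <<'E'
from m import *
o=bot.get_obs(); p,d=bot.camera('wrist'); cv2.imwrite('pics/w10.png',p); np.save('w10o.npy',o,allow_pickle=True)
c=cam('wrist',o); print(proj(c,[.436,.288,.075]))
plan(436,288,31,45)
E
```

```text
[341.36096411 159.90668161]
t 19.08 tcp [444.5 257.5 180.5] jaw 45.1 xaxis [-0.001 -0.001 -1.   ] open 0.0697 F [0.5 0.4 0.2] q [30.1 -0.7 -1.4 89.4 -0.  75. ]
shift [14.94  2.76  1.58] turn -179.9 | turn 0.1 | turn -179.9 | turn 0.1 |
```

View pics/w10.png

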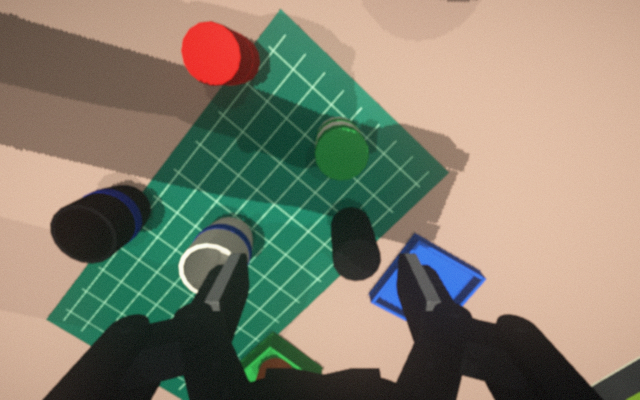

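```bash
python3 - <<'E'
from m import *
o=np.load('w10o.npy',allow_pickle=True).item(); c=cam('wrist',o); p=cv2.imread('pics/w10.png')
b=blob('green',c,p,(305,380,110,190),(50,110,60),(73,255,255),.075); print(cv2.boundingRect(b))
print((ray(c,[315.5,368.5,342,342],[153,153,180,127],.075)*1000).round(1), 'blk',(ray(c,[360],[257],.075)*1000).round(1))
plan(434,292,31,45)
E
```

```text
green rect [432.3 291.7  40.6  41.   45.2] circ [432.2 291.4  21.4]
(315, 126, 54, 54)
[[418.2 277.7  75. ]
 [446.7 306.4  75. ]
 [448.  277.2  75. ]
 [418.3 305.6  75. ]] blk [[508.2 240.9  75. ]]
t 19.08 tcp [444.5 257.5 180.5] jaw 45.1 xaxis [-0.001 -0.001 -1.   ] open 0.0697 F [0.5 0.4 0.2] q [30.1 -0.7 -1.4 89.4 -0.  75. ]
shift [14.94  3.18  1.72] turn -179.9 | turn 0.1 | turn -179.9 | turn 0.1 |
```

Emit:
play_rows:
  rows:
    - [[1, 1.5, 0.7], 0, 7.5]
    - [[4, 3.05, 1.5], 0, 7.5]
    - [[7, 3.05, 1.5], 0, 7.5]
    - [[10.5, 3.05, 1.5], 0, 7.5]
    - [[13.5, 3.05, 1.5], 0, 7.5]
    - [[14.7, 3.05, 1.5], 0, 7.5]
    - [[14.9, 3.05, 1.5], 0, 6.5]
    - [[14.9, 3.05, 1.5], 0, 5]
    - [[14.9, 3.05, 1.5], 0, 3.5]
    - [[14.9, 3.05, 1.5], 0, 3]
    - [[14.9, 3.05, 1.5], 0, 3]
    - [[14.9, 3.05, 1.5], 0, 3]
  squeeze: 30

```text
time: 20.08
ee_pos: [0.4354, 0.2898, 0.0343]
tcp_rot: [-19.8, 89.8, 25.1]
wrist_force: [0.2, -2.2, 7.0]
opening: 0.041
```

Emit:
play_rows:
  rows:
    - [[0, 0, 0], 0, 3]
    - [[0, 0, 0], 0, 3]
    - [[0, 0, 0], 0, 3]

```text
time: 20.33
ee_pos: [0.4354, 0.2898, 0.0343]
tcp_rot: [-21.8, 89.8, 23.2]
wrist_force: [0.8, -2.0, 7.0]
opening: 0.0414
```

Emit:
play_rows:
  rows:
    - [[-0.5, 0, 0], 0, 3]
    - [[-2, 0, 0], 0, 3]
    - [[-5, 0, 0], 0, 3]
    - [[-8.5, 0, 0], 0, 3]
    - [[-11.5, 0, 0], 0, 3]
    - [[-13, 0, 0], 0, 3]
    - [[-13, 0, 0], 0, 3]

```text
time: 20.92
ee_pos: [0.4355, 0.2903, 0.1672]
tcp_rot: [-10.7, 89.6, 34.3]
wrist_force: [1.2, -0.4, -0.8]
opening: 0.0413
```

```bash
python3 - <<'E'
from h import *
plan(618,-202,150,-16)
E
```

```text
t 20.92 tcp [435.5 290.3 167.2] jaw 45.0 xaxis [ 0.006  0.004 -1.   ] open 0.0413 F [ 1.2 -0.4 -0.8] q [33.7  0.1 -2.1 87.4  0.  78.7]
shift [  1.63 -47.72 -21.92] turn -119.0 | turn 61.0 | turn -119.0 | turn 61.0 |
```

Emit:
play_rows:
  rows:
    - [[0, -1.4, -0.7], 2, 3]
    - [[0.1, -3.8, -1.8], 5, 3]
    - [[0.2, -6.7, -3.1], 9, 3]
    - [[0.3, -9.8, -4.5], 13, 3]
    - [[0.5, -13.1, -6], 17, 3]
    - [[0.6, -16.4, -7.5], 21, 3]
    - [[0.7, -19.7, -9], 25, 3]
    - [[0.8, -23, -10.5], 29, 3]
    - [[0.9, -26.3, -12], 33, 3]
    - [[1, -29.6, -13.6], 38, 3]
    - [[1.2, -32, -14.7], 41, 3]
    - [[1.2, -33.4, -15.3], 43, 3]

```text
time: 21.92
ee_pos: [0.5622, -0.0578, 0.149]
tcp_rot: [-174.0, 89.9, -172.4]
wrist_force: [-0.4, -0.2, -1.3]
opening: 0.0416
```

Emit:
play_rows:
  rows:
    - [[0, 0, 0], 0, 3]

```text
time: 22.0
ee_pos: [0.5624, -0.0575, 0.1492]
tcp_rot: [-172.5, 89.9, -170.7]
wrist_force: [-0.4, 0.2, -1.5]
opening: 0.0413
```

```bash
python3 - <<'E'
from h import *
plan(618,-202,150,-16)
E
```

```text
t 22.00 tcp [562.4 -57.5 149.2] jaw 1.7 xaxis [-0.001 -0.    -1.   ] open 0.0413 F [-0.4  0.2 -1.5] q [-5.8  6.3  2.4 86.2 -0.  82.5]
shift [ -0.08 -14.61   5.12] turn -162.3 | turn 17.7 | turn -162.3 | turn 17.7 |
```

Emit:
play_rows:
  rows:
    - [[0, -1, 0.3], 1, 3]
    - [[0, -3.5, 1.2], 4, 3]
    - [[0, -7, 2.4], 8, 3]
    - [[0, -10.5, 3.7], 13, 3]
    - [[0, -13.2, 4.6], 16, 3]
    - [[0, -14.4, 5], 17.7, 3]
    - [[0, -14.6, 5.1], 17.7, 3]
    - [[0, -14.6, 5.1], 17.7, 3]
    - [[0, -14.6, 5.1], 17.7, 3]

```text
time: 22.75
ee_pos: [0.6179, -0.1977, 0.1503]
tcp_rot: [139.4, 90.0, 123.8]
wrist_force: [0.4, 0.1, -0.4]
opening: 0.0414
```

```bash
python3 - <<'E'
from h import *
o=bot.get_obs(); p,d=bot.camera('wrist'); cv2.imwrite('pics/w11.png',p); np.save('w11o.npy',o,allow_pickle=True)
plan(618.5,-201.5,38.3,-16)
E
```

```text
t 22.80 tcp [ 617.9 -197.6  150.5] jaw -15.6 xaxis [-0.  0. -1.] open 0.0414 F [-0.2  0.2  0.1] q [-17.7  17.9  16.1  88.2   0.   87.8]
shift [11.22 -0.36  0.16] turn -179.6 | turn 0.4 | turn -179.6 | turn 0.4 |
```

View pics/w11.png

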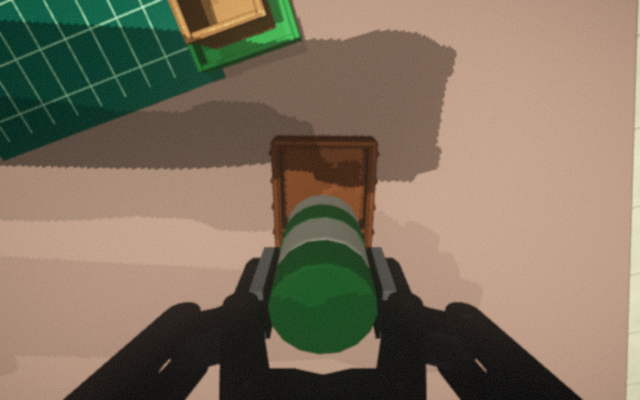

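Emit:
play_rows:
  rows:
    - [[1, -0.2, 0.15], 0, 3]
    - [[3.5, -0.35, 0.15], 0, 3]
    - [[6.5, -0.35, 0.15], 0, 3]
    - [[9, -0.35, 0.15], 0, 3]
    - [[10.2, -0.35, 0.15], 0, 3]
    - [[10.7, -0.35, 0.15], 0, 3]
    - [[10.95, -0.35, 0.15], 0, 3]
    - [[11.1, -0.35, 0.15], 0, 3]
    - [[11.2, -0.35, 0.15], 0, 3]
    - [[11.2, -0.35, 0.15], 0, 3]

```text
time: 23.63
ee_pos: [0.6193, -0.2032, 0.0395]
tcp_rot: [-2.3, 89.9, -18.0]
wrist_force: [-0.5, 0.2, -0.0]
opening: 0.0414
```

Emit:
play_rows:
  rows:
    - [[0.1, 0, 0], 0, 3]
    - [[0.15, 0, 0], 0, 3]
    - [[0.2, 0, 0], 0, 3]
    - [[0.2, 0, 0], 0, 3]

```text
time: 23.97
ee_pos: [0.6193, -0.2032, 0.0383]
tcp_rot: [0.5, 89.9, -15.3]
wrist_force: [-2.1, 1.8, 8.9]
opening: 0.0411
```

Emit:
play_rows:
  rows:
    - [[0, 0, 0], 0, 4.5]
    - [[0, 0, 0], 0, 5]
    - [[0, 0, 0], 0, 6]
    - [[0, 0, 0], 0, 7]
    - [[0, 0, 0], 0, 7]
    - [[-1, 0, 0], 0, 7]
    - [[-4, 0, 0], 0, 7]
    - [[-8, 0, 0], 0, 7]
    - [[-11, 0, 0], 0, 7]
    - [[-13, 0, 0], 0, 7]
    - [[-13, 0, 0], 0, 7]

```text
time: 24.88
ee_pos: [0.6202, -0.2035, 0.1729]
tcp_rot: [-2.4, 89.5, -18.1]
wrist_force: [0.2, -0.6, 1.4]
opening: 0.0704
```

```bash
python3 - <<'E'
from h import *
o=bot.get_obs(); p,d=bot.camera('wrist'); cv2.imwrite('pics/w12.png',p)
plan(428,132,170,0)
E
```

```text
t 24.93 tcp [ 619.7 -203.4  170. ] jaw -15.7 xaxis [ 0.005 -0.002 -1.   ] open 0.0702 F [ 0.1 -0.1 -1. ] q [-18.2  18.2  18.7  90.2  -0.   87.6]
shift [ -0.15  27.09 -27.54] turn 164.3 | turn -15.7 | turn 164.3 | turn -15.7 |
```

View pics/w12.png

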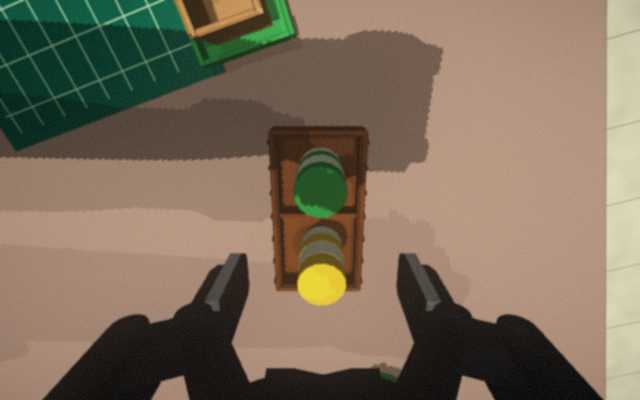

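Emit:
play_rows:
  rows:
    - [[0, 1.5, -1.5], 0, 8.5]
    - [[-0.1, 27.1, -27.5], 0, 8.5]
    - [[-0.1, 27.1, -27.5], 0, 8.5]
    - [[-0.1, 27.1, -27.5], 0, 8.5]
    - [[-0.1, 27.1, -27.5], 0, 8.5]
    - [[-0.1, 27.1, -27.5], 0, 8.5]
    - [[-0.1, 27.1, -27.5], 0, 8.5]
    - [[-0.1, 27.1, -27.5], 0, 8.5]
    - [[-0.1, 27.1, -27.5], 0, 8.5]
    - [[-0.1, 27.1, -27.5], 0, 8.5]
    - [[-0.1, 27.1, -27.5], 0, 8.5]
    - [[-0.1, 27.1, -27.5], 0, 8.5]

```text
time: 25.93
ee_pos: [0.4264, 0.1335, 0.1668]
tcp_rot: [-137.4, 90.0, -153.0]
wrist_force: [0.7, 0.0, -0.1]
opening: 0.0851
```

Emit:
play_rows:
  rows:
    - [[0, 0, 0], 0, 8.5]

```text
time: 26.02
ee_pos: [0.4272, 0.1322, 0.1668]
tcp_rot: [-124.4, 90.0, -140.1]
wrist_force: [-0.1, -0.2, -0.1]
opening: 0.0848
```

```bash
python3 - <<'E'
from m import *
o=bot.get_obs(); p,d=bot.camera('wrist'); cv2.imwrite('pics/w13.png',p); np.save('w13o.npy',o,allow_pickle=True)
print(proj(cam('wrist',o),[.428,.132,.07]))
plan(428,132,31,-16)
E
```

```text
[323.6243422  196.26331248]
t 26.07 tcp [427.5 131.7 166.8] jaw -15.7 xaxis [-0.001 -0.    -1.   ] open 0.0852 F [1.  0.  0.6] q [ 17.1  -9.9 -11.4  88.5  -0.  122.9]
shift [13.58  0.05  0.05] turn -179.7 | turn 0.3 | turn -179.7 | turn 0.3 |
```

View pics/w13.png

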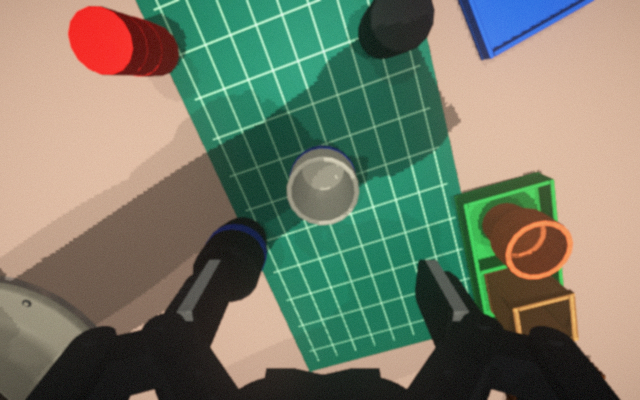

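```bash
python3 - <<'E'
from m import *
o=np.load('w13o.npy',allow_pickle=True).item(); c=cam('wrist',o); M=rot(o['tcp_rot'])
for n,u,v,z in [('rimL',287,190,.07),('rimR',359,190,.07),('rimB',323,224,.07),('rimT',323,156,.07),('blkcupR',262,262,.07),('blkcupB',235,301,.07),('blkcupL',200,260,.07)]:
    P=ray(c,[u],[v],z)[0]; print(n,(P*1000).round(1),'tool cm rel TCP',((P-o['ee_pos'])@M*100).round(2))
E
```

```text
rimL [402.4 144.4  70. ] tool cm rel TCP [ 9.68  0.52 -2.71]
rimR [455.4 129.6  70. ] tool cm rel TCP [9.68 0.52 2.79]
rimB [421.2 109.6  70. ] tool cm rel TCP [ 9.68 -2.33  0.04]
rimT [436.  162.5  70. ] tool cm rel TCP [9.68 3.16 0.03]
blkcupR [363.4  90.1  70. ] tool cm rel TCP [ 9.69 -5.77 -5.  ]
blkcupB [328.3  59.9  70. ] tool cm rel TCP [ 9.69 -9.63 -7.57]
blkcupL [314.8 105.7  70. ] tool cm rel TCP [  9.69  -5.58 -10.11]
```

Emit:
play_rows:
  rows:
    - [[2, 0.4, 0], 0, 8.5]
    - [[5, 0.4, 0], 0, 8.5]
    - [[8.5, 0.4, 0], 0, 8.5]
    - [[11.5, 0.4, 0], 0, 8.5]
    - [[13.2, 0.4, 0], 0, 8.5]
    - [[13.5, 0.4, 0], 0, 8.5]
    - [[13.5, 0.4, 0], 0, 6.5]
    - [[13.5, 0.4, 0], 0, 5.5]
    - [[13.5, 0.4, 0], 0, 4.5]
    - [[13.5, 0.4, 0], 0, 4.5]
    - [[13.5, 0.4, 0], 0, 4.5]
    - [[13.5, 0.4, 0], 0, 4.5]
  squeeze: 35

```text
time: 27.07
ee_pos: [0.4296, 0.1363, 0.034]
tcp_rot: [22.4, 89.8, 6.6]
wrist_force: [0.5, -0.8, 5.9]
opening: 0.056
```

Emit:
play_rows:
  rows:
    - [[0, 0, 0], 0, 4.5]
    - [[0, 0, 0], 0, 4.5]

```text
time: 27.23
ee_pos: [0.4296, 0.1363, 0.034]
tcp_rot: [21.2, 89.8, 5.4]
wrist_force: [-0.4, -2.9, 7.0]
opening: 0.0562
```

Emit:
play_rows:
  rows:
    - [[-0.5, 0, 0], 0, 4.5]
    - [[-2, 0, 0], 0, 4.5]
    - [[-5, 0, 0], 0, 4.5]
    - [[-8.5, 0, 0], 0, 4.5]
    - [[-11, 0, 0], 0, 4.5]
    - [[-12, 0, 0], 0, 4.5]
    - [[-12, 0, 0], 0, 4.5]

```text
time: 27.82
ee_pos: [0.4295, 0.1367, 0.1548]
tcp_rot: [34.9, 89.8, 19.2]
wrist_force: [0.0, 0.1, -2.1]
opening: 0.056
```

```bash
python3 - <<'E'
from h import *
plan(620,244,150,14)
E
```

```text
t 27.82 tcp [429.5 136.7 154.8] jaw -15.7 xaxis [ 0.004  0.001 -1.   ] open 0.0560 F [ 0.   0.1 -2.1] q [ 17.6  -9.7 -12.6  86.9   0.  123.4]
shift [ 0.57 15.49 15.43] turn 150.3 | turn -29.7 | turn 150.3 | turn -29.7 |
```

Emit:
play_rows:
  rows:
    - [[0.1, 0.7, 0.7], -3, 4.5]
    - [[0.2, 2.5, 2.5], -8, 4.5]
    - [[0.3, 5, 5], -14, 4.5]
    - [[0.4, 7.6, 7.6], -19, 4.5]
    - [[0.5, 10.2, 10.2], -24, 4.5]
    - [[0.5, 12.6, 12.6], -28, 4.5]
    - [[0.5, 14.5, 14.4], -29.7, 4.5]
    - [[0.5, 15.3, 15.2], -29.7, 4.5]
    - [[0.5, 15.5, 15.4], -29.7, 4.5]
    - [[0.5, 15.5, 15.4], -29.7, 4.5]
    - [[0.5, 15.5, 15.4], -29.7, 4.5]

```text
time: 28.73
ee_pos: [0.6177, 0.2433, 0.146]
tcp_rot: [-172.6, 89.9, -158.7]
wrist_force: [-0.2, 0.2, -0.7]
opening: 0.0563
```

```bash
python3 - <<'E'
from h import *
o=bot.get_obs(); p,d=bot.camera('wrist'); cv2.imwrite('pics/w14.png',p); np.save('w14o.npy',o,allow_pickle=True)
plan(620,244,60,14)
E
```

```text
t 28.78 tcp [617.7 243.2 146.6] jaw 14.0 xaxis [-0.001 -0.001 -1.   ] open 0.0560 F [ 0.7  0.4 -1.4] q [21.5 20.2 18.6 88.5 -0.  97.5]
shift [8.66 0.02 0.25] turn 180.0 | turn -0.0 | turn 180.0 | turn -0.0 |
```

View pics/w14.png

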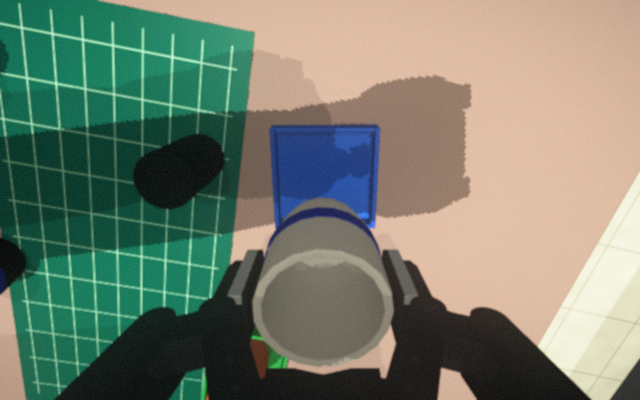

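```bash
python3 - <<'E'
from m import *
o=np.load('w14o.npy',allow_pickle=True).item(); c=cam('wrist',o); M=rot(o['tcp_rot'])
for n,u,v in [('FL',270,127),('FR',380,126),('NR',375,226),('NLline',276,210)]:
    P=ray(c,[u],[v],.018)[0]; print(n,(P*1000).round(1),'tool cm',((P-o['ee_pos'])@M*100).round(2))
for n,u,v,z in [('rimL',253,306,.036),('rimR',393,306,.036),('rimB',323,365,.036),('footT',325,198,-.034)]:
    P=ray(c,[u],[v],o['ee_pos'][2]+z)[0]; print(n,(P*1000).round(1),'tool cm',((P-o['ee_pos'])@M*100).round(2))
E
```

```text
FL [565. 280.  18.] tool cm [12.8   4.84 -4.21]
FR [651.2 302.3  18. ] tool cm [12.78  4.93  4.7 ]
NR [673.2 216.4  18. ] tool cm [12.79 -3.94  4.76]
NLline [583.9 210.   18. ] tool cm [12.81 -2.41 -4.05]
rimL [591.5 239.2 182. ] tool cm [-3.59  0.24 -2.65]
rimR [644.2 252.4 182. ] tool cm [-3.61  0.25  2.78]
rimB [625.1 217.1 182. ] tool cm [-3.6  -2.72  0.07]
footT [614.3 264.6 112. ] tool cm [3.4  2.15 0.19]
```

Emit:
play_rows:
  rows:
    - [[1, 0.2, 0.1], 0, 4.5]
    - [[3.5, 0.4, 0.2], 0, 4.5]
    - [[6.5, 0.4, 0.2], 0, 4.5]
    - [[8.8, 0.4, 0.2], 0, 4.5]
    - [[9.8, 0.4, 0.2], 0, 4.5]
    - [[10.3, 0.4, 0.2], 0, 4.5]
    - [[10.6, 0.4, 0.2], 0, 4.5]
    - [[10.75, 0.4, 0.2], 0, 4.5]
    - [[10.85, 0.4, 0.2], 0, 4.5]
    - [[10.85, 0.4, 0.2], 0, 4.5]
    - [[10.85, 0.4, 0.2], 0, 4.5]

```text
time: 29.7
ee_pos: [0.6201, 0.2483, 0.0398]
tcp_rot: [8.2, 89.9, 22.1]
wrist_force: [-0.5, -0.6, -0.6]
opening: 0.056
```

Emit:
play_rows:
  rows:
    - [[0.1, 0, 0], 0, 4.5]
    - [[0.18, 0, 0], 0, 4.5]
    - [[0.24, 0, 0], 0, 4.5]
    - [[0.24, 0, 0], 0, 4.5]

```text
time: 30.03
ee_pos: [0.62, 0.2482, 0.0381]
tcp_rot: [6.4, 89.9, 20.3]
wrist_force: [-2.8, -1.6, 7.0]
opening: 0.0557
```

Emit:
play_rows:
  rows:
    - [[0, 0, 0], 0, 5.9]
    - [[0, 0, 0], 0, 6.4]
    - [[0, 0, 0], 0, 7.2]
    - [[0, 0, 0], 0, 8.2]
    - [[0, 0, 0], 0, 8.2]
    - [[-1, 0, 0], 0, 8.2]
    - [[-4, 0, 0], 0, 8.2]
    - [[-8, 0, 0], 0, 8.2]
    - [[-12, 0, 0], 0, 8.2]
    - [[-14, 0, 0], 0, 8.2]
    - [[-14, 0, 0], 0, 8.2]
    - [[-14, 0, 0], 0, 8.2]

```text
time: 31.03
ee_pos: [0.6203, 0.2484, 0.1788]
tcp_rot: [7.7, 89.8, 21.7]
wrist_force: [0.6, 1.0, -0.6]
opening: 0.0824
```

```bash
python3 - <<'E'
from h import *
o=bot.get_obs(); 
for n in ['wrist','scene','top']:
    p,d=bot.camera(n); cv2.imwrite(f'pics/{n}F.png',p)
    if n=='scene': cv2.imwrite('pics/sFc.png',cv2.resize(p[130:300,160:480],None,fx=2.5,fy=2.5,interpolation=cv2.INTER_CUBIC))
plan(620,244,60,14)
E
```

```text
t 31.18 tcp [619.1 247.9 175. ] jaw 14.0 xaxis [-0.002 -0.001 -1.   ] open 0.0822 F [ 0.2 -0.2 -0.3] q [21.8 21.  22.7 91.9  0.  97.8]
shift [11.5  -0.4   0.02] turn 180.0 | turn -0.0 | turn 180.0 | turn -0.0 |
```

View pics/sFc.png

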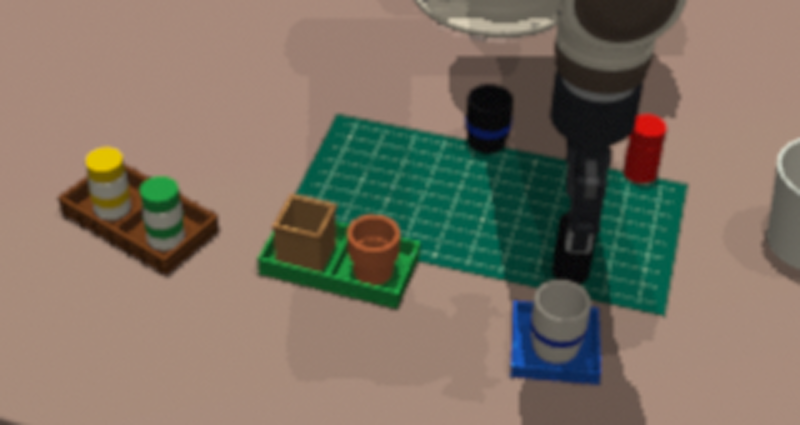

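View pics/wristF.png

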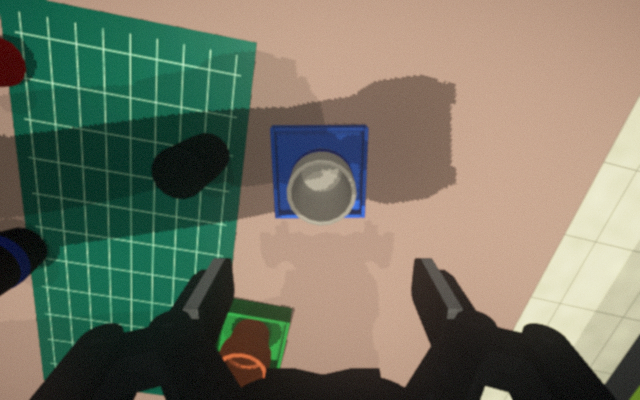

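View pics/topF.png

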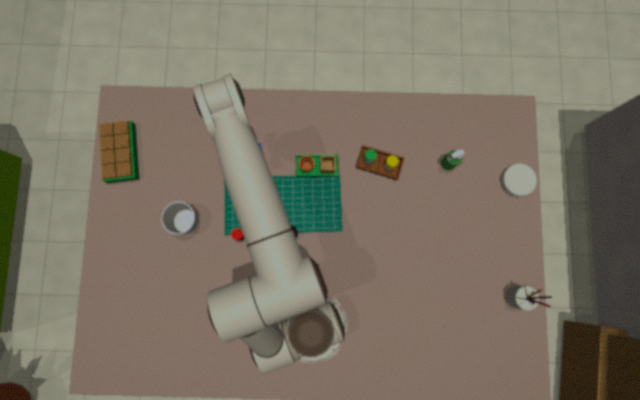

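The scene view (enlarged crop) shows the fibre pot at (305,230) and the clay pot at (373,248), each upright in its own green bay. The yellow jar (108,185) and green jar (162,213) stand in the two basket bays, and the cup (560,320) stands in the blue tray. In the top view the spray bottle (452,160) and the tub (180,218) are where they began. The gripper is open and about 100 mm clear of the cup.

```bash
python3 - <<'E'
from workcell import bot
print(bot.job_done()); o=bot.get_obs(); print(o['time'],o['wrist_force'])
E
```

```text
the job is handed in; nothing more can be done
None
the job is handed in; nothing more can be done
```

The job is done and handed in at about 31 s of the 128 s allowed; no verdict was given. In order, I placed:

1. The fibre pot and the clay pot, one to each bay of the green seed tray.
2. The yellow jar and the green jar, one to each bay of the basket.
3. The painted cup in the blue drip tray.

I lowered each item until it touched the floor of its tray (7–10 N measured at the wrist), then let go.

**Last checks:** The final scene and wrist pictures show all five items upright in their own bays. The gripper is open and well above the cup. The top picture shows the spray bottle and the tub where they started, and the black and red look-alikes were left alone.

**What disagreed:**
- **Camera positions:** The three cameras differed by 3–8 mm on the tray and part positions. I relied mainly on the wrist view at each grasp and placing, and all of them fitted.
- **Clay pot grip:** The grip on the clay pot read 54 mm, not the expected 56 mm. The pot may have tilted slightly while held, but it stood upright once released.

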